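# Fit the relays in the mill's relay box

### The arm

A 7-joint arm with a two-finger parallel gripper is mounted at the origin on the work surface. World frame = base frame: x ahead of the robot, y to its left, z up, the work surface at z = 0. Lengths are in m, angles in rad, forces in N, time in s.
With the tool pointing down it reaches from about 0.4 to 0.85 m from the base axis. Payload 10.4 kg.
Tool frame: the origin (TCP) lies between the finger pads; the fingertips stand 8 mm ahead of it and the grasp point (between the pads) lies 11 mm behind it; z points along the fingers, x is the direction in which the jaws open and shut, and the axes are right-handed (so a half turn about z gives the same grasp; the last joint's range is limited). The gripper opens to 87 mm and grips with 3 to 60 N. Pads are 19 mm wide; open, the fingers measure 117 mm over their backs; the gripper's body (75 mm by 190 mm) begins 51 mm behind the grasp point.
Start: joints at [-1.324, 0.332, -0.065, 1.46, 0.022, 1.35, -0.088], TCP at [0.167, 0.602, 0.231] pointing down, gripper open.
Joint ranges: [-2.6, 2.6], [-0.5, 2.12], [-1.47, 1.34], [0.16, 2.42], [-1.27, 4.41], [0.06, 2.06], [-2.6, 2.6]. Speed limits (rad/s): [2.22, 2.22, 2.79, 2.79, 3.14, 3.14, 3.14].

### API

Orientations are given as a unit quaternion [x, y, z, w].
In Python, from bench import r, viewer gives the robot as it stands.
- The arm moves only by the tool apply_moves, never from a script. Its argument "increments" is a list of rows, each an object with "grip": the closure in counts, from 0 (fully open) to 255 (shut); "xyz": the shift along the tool's x, y, z in mm, a list of three; "rotation": the turn, a rotation vector about the tool's x, y, z in degrees, a list of three. A call has 1 to 5 rows; each row is the pose to reach, as a shift and turn from the pose measured when the call began, along the tool's axes at that moment; what a row does not reach only later rows make up. A row lasts 1/8 s, in which the tool goes at most 62.5 mm and 10.7 degrees, less where a joint would pass 70% of its speed; a pose out of reach is approached as far as the arm can. A call with a gripper value outside its range is refused whole. The fingers move at their own pace and stop on an object; "squeeze" is the grip in N (left out, the last holds). Time passes only in rows, so rows that repeat a pose let the fingers close. It gives the time, the measured TCP pose, the force and the opening at its end, in the units of the state.
- r.read_state(): the state, without advancing time (a new reading comes with each control period).
- viewer.camera(name): name is "scene" or "side" or "wrist"; returns a dict with "img" (480x640x3 uint8, blue, green, red), "range_z" (480x640 float32, m along the optical axis (not along the pixel's ray), 0 where there is no reading), "vertical_fov" (degrees; the focal length in pixels is half the picture's height over the tangent of half this angle, whatever the lens; pixels are square), "cx", "cy" (the principal point, pixels), "D" ([k1, k2, p1, p2, k3] as OpenCV has them; the pictures are not rectified), "rvec" (rotation vector, rad) and "tvec" (3), from world to camera coordinates, as OpenCV has them. Camera axes: x right, y down, z forward; pixel columns grow to the right and rows downward; lengths in m; the calibration is good to about 2 mm. A picture is of the moment at which its call begins.
- r.close_job(): hands the job in, once; it reports no verdict.
The state is a dict: "time": time; "joint_positions": joint angles; "joint_vel": joint speeds; "joint_torque": joint torques, N m; "ee_pos": TCP position; "eef_rot": TCP orientation; "ft_force": force on the tool from outside, world axes, zero at the start; "torque": the same for the moment, N m; "width": finger opening in m.
Only numpy, scipy, OpenCV 4.12 (cv2) and the standard library are available. Lean on these libraries where they do the work, as an engineer would, in place of code of your own. Each camera call takes 0.05 s, during which the arm holds its last target.

### The job

Squeeze the two snap tabs of the relay box's cover inward, lift the cover off and lay it the right way up on the sheet of cardboard. Press every relay that stands on the bench fully home into a socket of the box, one to a socket, whichever you like, then put the cover back on so that both tabs snap in, and leave the other things on the bench where they are.

Things in the scene. Friction and masses are not known exactly. Their poses are not given: they have to be found in the camera images.
- base: base of the relay box, screwed to the bench: a grey plate 88 mm (x) by 256 mm (y), 4 mm thick, with a black strip of five sockets along its middle (32 by 206 mm, top 16 mm above the bench). Origin: centre of its underside, on the bench; x across the box, y along it, z up. Low stops stand at its ends, y = 113.5 to 117.5 mm either way, 12 mm above the bench.
- catch_far (a point): top of the catch in the middle of the base's +x side (its -x side has the same): a bar 36 mm long along y and 4.5 mm wide, its inner face 30 mm from the base's middle, 14 to 19 mm above the bench, on two small feet; a hook of the cover snaps under it. Keep fingertips above it.
- socket1 (a point): one of five equal sockets in a row along the box, at y = -84 mm of the base; this point is the centre of the recess's mouth, 16 mm above the bench; axes as the base. Recess 27.5 mm (x) by 35.5 mm (y), 8 mm deep: 1.7 mm play all round a relay's foot. Any relay fits, either way round. Two sprung blades grip its foot, so it does not drop home by its weight but needs a push of 5 to 10 N.
- socket2 (a point): one of five equal sockets in a row along the box, at y = -42 mm of the base; this point is the centre of the recess's mouth, 16 mm above the bench; axes as the base. Recess 27.5 mm (x) by 35.5 mm (y), 8 mm deep: 1.7 mm play all round a relay's foot. Any relay fits, either way round. Two sprung blades grip its foot, so it does not drop home by its weight but needs a push of 5 to 10 N.
- socket3 (a point): one of five equal sockets in a row along the box, at y = 0 mm of the base; this point is the centre of the recess's mouth, 16 mm above the bench; axes as the base. Recess 27.5 mm (x) by 35.5 mm (y), 8 mm deep: 1.7 mm play all round a relay's foot. Any relay fits, either way round. Two sprung blades grip its foot, so it does not drop home by its weight but needs a push of 5 to 10 N.
- socket4 (a point): one of five equal sockets in a row along the box, at y = 42 mm of the base; this point is the centre of the recess's mouth, 16 mm above the bench; axes as the base. Recess 27.5 mm (x) by 35.5 mm (y), 8 mm deep: 1.7 mm play all round a relay's foot. Any relay fits, either way round. Two sprung blades grip its foot, so it does not drop home by its weight but needs a push of 5 to 10 N.
- socket5 (a point): one of five equal sockets in a row along the box, at y = 84 mm of the base; this point is the centre of the recess's mouth, 16 mm above the bench; axes as the base. Recess 27.5 mm (x) by 35.5 mm (y), 8 mm deep: 1.7 mm play all round a relay's foot. Any relay fits, either way round. Two sprung blades grip its foot, so it does not drop home by its weight but needs a push of 5 to 10 N.
- cover_mid (a point): centre of the box's loose grey cover, a hood 56 mm (x) by 222 mm (y) by 42 mm high, open below, about 180 g, 65 mm over its two thumb ribs; 21 mm above its lower edge; z up. Fitted, this point is 25 mm above the base's origin; 2 mm play. Squeezed at both ribs it lifts off, held by them. Lowered squeezed and let go it snaps on, or pushed down on its middle with 10 to 15 N. Goes on either way round.
- tab_near (a joint): bending of the flexible snap tab in the middle of the cover's -x side, rad: 0 at rest or snapped in, 0.18 fully pressed in (it stops there); its hook is clear of the catch from about 0.10 (0.17 if the cover sits off centre)
- tab_far (a joint): bending of the flexible snap tab in the middle of the cover's +x side, rad: 0 at rest or snapped in, 0.18 fully pressed in (it stops there); its hook is clear of the catch from about 0.10 (0.17 if the cover sits off centre)
- rib_far (a point): crest of the rounded thumb rib on the cover's +x tab (the -x tab has the same), 26 mm long along the cover's y, 24 mm above the cover's lower edge (28 mm above the bench when fitted). The tab is 24 mm wide and rooted at the cover's top; about 5 N on the rib bends it in 3 mm. Below the rib a hook stands out 5 mm, 1 to 9.5 mm above the cover's lower edge, and catches under the base's bar.
- card_top (a point): centre of the top of a bare brown sheet of cardboard on the bench between the robot and the box, 130 mm (x) by 270 mm (y), 3 mm thick, fixed; its axes lie along its sides
- relay1_mid (a point): one of up to five identical plug-in relays: an ivory block 28 mm (x) by 36 mm (y) by 22 mm high on a black foot 24 by 32 by 8 mm, tapered below, 30 mm high in all, about 55 g, standing on its foot on the bench. This point is its centre, 15 mm above its underside; z up through its top; the same either way round. Take it across the 28 mm. Fully home, this point is 7 mm above its socket's point.
- relay2_mid (a point): one of up to five identical plug-in relays: an ivory block 28 mm (x) by 36 mm (y) by 22 mm high on a black foot 24 by 32 by 8 mm, tapered below, 30 mm high in all, about 55 g, standing on its foot on the bench. This point is its centre, 15 mm above its underside; z up through its top; the same either way round. Take it across the 28 mm. Fully home, this point is 7 mm above its socket's point.
- relay3_mid (a point): one of up to five identical plug-in relays: an ivory block 28 mm (x) by 36 mm (y) by 22 mm high on a black foot 24 by 32 by 8 mm, tapered below, 30 mm high in all, about 55 g, standing on its foot on the bench. This point is its centre, 15 mm above its underside; z up through its top; the same either way round. Take it across the 28 mm. Fully home, this point is 7 mm above its socket's point.
- relay4_mid (a point): one of up to five identical plug-in relays: an ivory block 28 mm (x) by 36 mm (y) by 22 mm high on a black foot 24 by 32 by 8 mm, tapered below, 30 mm high in all, about 55 g, standing on its foot on the bench. This point is its centre, 15 mm above its underside; z up through its top; the same either way round. Take it across the 28 mm. Fully home, this point is 7 mm above its socket's point.
- relay5_mid (a point): one of up to five identical plug-in relays: an ivory block 28 mm (x) by 36 mm (y) by 22 mm high on a black foot 24 by 32 by 8 mm, tapered below, 30 mm high in all, about 55 g, standing on its foot on the bench. This point is its centre, 15 mm above its underside; z up through its top; the same either way round. Take it across the 28 mm. Fully home, this point is 7 mm above its socket's point.
- bushing_a: steel bushing 48 mm across, 45 mm high, lying about, not part of the job; origin at the centre of its underside
- bushing_b: steel bushing 40 mm across, 30 mm high, lying about, not part of the job; origin at the centre of its underside
- bushing_c: steel bushing 48 mm across, 45 mm high, lying about, not part of the job; origin at the centre of its underside
- terminals: white screw-terminal strip 22 by 62 by 26 mm high, no relay, lying about, not part of the job; origin at the centre of its underside
- driver: screwdriver, 170 mm, lying about, not part of the job; origin at the centre of its underside
- spanner: spanner, 170 mm, lying about, not part of the job; origin at the centre of its underside
- spray: spray can 52 mm across, 160 mm high, lying about, not part of the job; origin at the centre of its underside
There are look-alikes about, which are no part of the job. Leave any green or turquoise look-alike of the part that bears relay1_mid alone. Leave any red look-alike of the part that bears cover_mid alone.

How it is judged:
On the way, in this order (a step that is already met when the one before it is completed fails the run):
1. both snap tabs are pressed in while the cover still sits on the base (value of joint each of tab_near, tab_far above 0.11 rad and z of cover_mid in the frame of base below 0.031 m), for 0.1 s.
2. the cover lies let go on the cardboard, the right way up (height (world z) of cover_mid between 0.02 and 0.029 m and angle between cover_mid's own z axis and vertical below 0.1 rad and x of cover_mid in the frame of card_top between -0.06 and 0.06 m and y of cover_mid in the frame of card_top between -0.09 and 0.09 m and value of joint each of tab_near, tab_far below 0.06 rad and linear speed of cover below 0.02 m/s), for 0.2 s.
3. every relay present is fully home in a socket (((horizontal distance between relay1_mid and socket1 below 0.004 m and z of relay1_mid in the frame of socket1 between 0.0045 and 0.0085 m) or (horizontal distance between relay1_mid and socket2 below 0.004 m and z of relay1_mid in the frame of socket2 between 0.0045 and 0.0085 m) or (horizontal distance between relay1_mid and socket3 below 0.004 m and z of relay1_mid in the frame of socket3 between 0.0045 and 0.0085 m) or (horizontal distance between relay1_mid and socket4 below 0.004 m and z of relay1_mid in the frame of socket4 between 0.0045 and 0.0085 m) or (horizontal distance between relay1_mid and socket5 below 0.004 m and z of relay1_mid in the frame of socket5 between 0.0045 and 0.0085 m)) and angle between each of relay1_mid, relay2_mid, relay3_mid, relay4_mid, relay5_mid's own z axis and vertical below 0.08 rad and linear speed of each of relay1, relay2, relay3, relay4, relay5 below 0.02 m/s and ((horizontal distance between relay2_mid and socket1 below 0.004 m and z of relay2_mid in the frame of socket1 between 0.0045 and 0.0085 m) or (horizontal distance between relay2_mid and socket2 below 0.004 m and z of relay2_mid in the frame of socket2 between 0.0045 and 0.0085 m) or (horizontal distance between relay2_mid and socket3 below 0.004 m and z of relay2_mid in the frame of socket3 between 0.0045 and 0.0085 m) or (horizontal distance between relay2_mid and socket4 below 0.004 m and z of relay2_mid in the frame of socket4 between 0.0045 and 0.0085 m) or (horizontal distance between relay2_mid and socket5 below 0.004 m and z of relay2_mid in the frame of socket5 between 0.0045 and 0.0085 m)) and ((horizontal distance between relay3_mid and socket1 below 0.004 m and z of relay3_mid in the frame of socket1 between 0.0045 and 0.0085 m) or (horizontal distance between relay3_mid and socket2 below 0.004 m and z of relay3_mid in the frame of socket2 between 0.0045 and 0.0085 m) or (horizontal distance between relay3_mid and socket3 below 0.004 m and z of relay3_mid in the frame of socket3 between 0.0045 and 0.0085 m) or (horizontal distance between relay3_mid and socket4 below 0.004 m and z of relay3_mid in the frame of socket4 between 0.0045 and 0.0085 m) or (horizontal distance between relay3_mid and socket5 below 0.004 m and z of relay3_mid in the frame of socket5 between 0.0045 and 0.0085 m)) and ((horizontal distance between relay4_mid and socket1 below 0.004 m and z of relay4_mid in the frame of socket1 between 0.0045 and 0.0085 m) or (horizontal distance between relay4_mid and socket2 below 0.004 m and z of relay4_mid in the frame of socket2 between 0.0045 and 0.0085 m) or (horizontal distance between relay4_mid and socket3 below 0.004 m and z of relay4_mid in the frame of socket3 between 0.0045 and 0.0085 m) or (horizontal distance between relay4_mid and socket4 below 0.004 m and z of relay4_mid in the frame of socket4 between 0.0045 and 0.0085 m) or (horizontal distance between relay4_mid and socket5 below 0.004 m and z of relay4_mid in the frame of socket5 between 0.0045 and 0.0085 m)) and ((horizontal distance between relay5_mid and socket1 below 0.004 m and z of relay5_mid in the frame of socket1 between 0.0045 and 0.0085 m) or (horizontal distance between relay5_mid and socket2 below 0.004 m and z of relay5_mid in the frame of socket2 between 0.0045 and 0.0085 m) or (horizontal distance between relay5_mid and socket3 below 0.004 m and z of relay5_mid in the frame of socket3 between 0.0045 and 0.0085 m) or (horizontal distance between relay5_mid and socket4 below 0.004 m and z of relay5_mid in the frame of socket4 between 0.0045 and 0.0085 m) or (horizontal distance between relay5_mid and socket5 below 0.004 m and z of relay5_mid in the frame of socket5 between 0.0045 and 0.0085 m))), for 0.2 s.
At the end, for the whole second after the job is handed in: every relay present upright and fully home in a socket (centre within 4 mm of the socket's in plan and foot within 1.5 mm of the bottom), and the cover seated on the base (within 1.8 mm of fully down, 4 mm in plan, 0.08 rad), both tabs sprung out under their catches (under 0.06 rad), all at rest (all of step 3 and z of cover_mid in the frame of base between 0.022 and 0.0268 m and x of cover_mid in the frame of base between -0.004 and 0.004 m and y of cover_mid in the frame of base between -0.004 and 0.004 m and angle between cover_mid's own z axis and vertical below 0.05 rad and angle between the y axis of cover_mid and the y axis of base, either way round below 0.08 rad and value of joint each of tab_near, tab_far below 0.06 rad and linear speed of cover below 0.02 m/s); the robot touches nothing.
It fails at once if one of the other things on the bench is pushed or knocked more than 40 mm from its place (distance of any of bushing_a, bushing_b, bushing_c, terminals, driver, spanner, spray from where it was at the start of the episode above 0.04 m).
Of relay1, relay2, relay3, relay4, relay5 only 3 to 5 are there at a start; the rules pass over those that are not, and their reading is None.
At some moment in a run one of relay1, relay2, relay3, relay4, relay5 may be knocked a few centimetres aside while the robot is not near it.
It also fails if it takes over 210 s, if anything falls off the work surface, if the arm or the gripper's body presses on something with over 40 N, if the wrist force passes 120 N, or if a joint passes its speed limit or range.

## Working session

There is one attempt and no reset: what is moved stays moved. The work goes in short steps, Python scripts to look and compute and a tool call to move; the robot and the scene stay as the last step left them, time stands still between calls to the robot, and variables do not carry over. Pictures are saved under pics/ and viewed, and the job is handed in when it is done.

Besides the shell and the picture viewer there is one more tool, called after "Emit:" in YAML: its name, and indented under it one key for each argument. apply_moves: Moves the arm, as the interface text tells. Its arguments: {"type":"object","properties":{"increments":{"type":"array","items":{"type":"object","properties":{"grip":{"type":"number"},"xyz":{"type":"array","items":{"type":"number"}},"rotation":{"type":"array","items":{"type":"number"}}}}},"squeeze":{"type":"number"}},"required":["increments"]}

```bash
ls; mkdir -p pics
cat > h.py <<'E'
import numpy as np, cv2
from scipy.spatial.transform import Rotation as R
from bench import r, viewer
def cam(n):
    c=viewer.camera(n); f=240/np.tan(np.radians(c["vertical_fov"])/2)
    c["K"]=np.array([[f,0,c["cx"]],[0,f,c["cy"]],[0,0,1.]])
    c["R"]=cv2.Rodrigues(np.array(c["rvec"],float))[0]; c["t"]=np.array(c["tvec"],float).reshape(3); c["D"]=np.array(c["D"],float)
    return c
def ray(c,uv):
    p=cv2.undistortPoints(np.array(uv,float).reshape(-1,1,2),c["K"],c["D"]).reshape(-1,2)
    d=np.c_[p,np.ones(len(p))]@c["R"]; return -c["R"].T@c["t"], d
def onplane(c,uv,z):
    o,d=ray(c,uv); return o+d*((z-o[2])/d[:,2])[:,None]
def cloud(c):
    v,u=np.mgrid[0:480,0:640]; uv=np.c_[u.ravel(),v.ravel()]
    o,d=ray(c,uv); z=c["range_z"].ravel()
    P=o+d*z[:,None]; P[z<=0]=np.nan; return P.reshape(480,640,3)
def proj(c,P): return cv2.projectPoints(np.array(P,float).reshape(-1,3),np.array(c["rvec"],float),c["t"],c["K"],c["D"])[0].reshape(-1,2)
def st():
    s=r.read_state(); print("t",round(s["time"],2),"p",np.round(s["ee_pos"],4),"q",np.round(s["eef_rot"],4),"F",np.round(s["ft_force"],1),"w",round(s["width"],4)); return s
E
python3 - <<'E'
from h import *
s=st(); print(R.from_quat(s["eef_rot"]).as_matrix().round(3))
for n in ["scene","side","wrist"]:
    c=cam(n); cv2.imwrite(f"pics/{n}0.png",c["img"]); o,_=ray(c,[[320,240]]); print(n,o.round(3),c["vertical_fov"],c["D"])
E
```

```text
pics
t 0.0 p [0.1665 0.602  0.2297] q [ 7.958e-01  6.056e-01 -5.000e-04  5.000e-04] F [0.4 0.  0.9] w 0.0871
[[ 0.267  0.964 -0.   ]
 [ 0.964 -0.267 -0.001]
 [-0.001  0.    -1.   ]]
scene [ 1.288 -0.297  0.901] 52.829350548900415 [-0.03107366  0.          0.          0.          0.        ]
side [0.334 0.806 1.031] 50.205350498956946 [-0.03118919  0.          0.          0.          0.        ]
wrist [0.095 0.623 0.384] 67.50657225641596 [-0.0308048  0.         0.         0.         0.       ]
```

View pics/scene0.png

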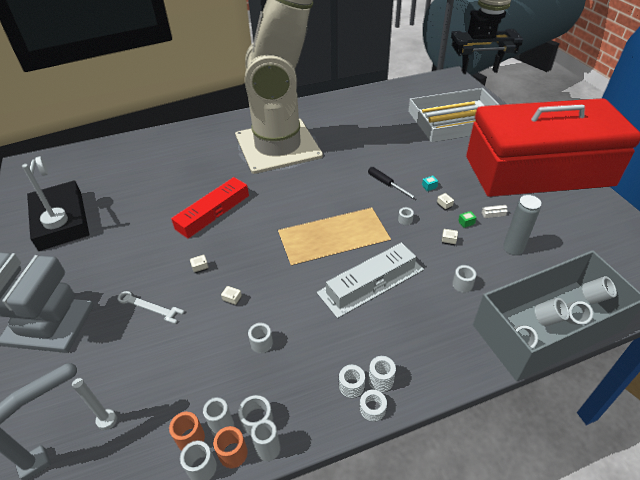

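View pics/side0.png

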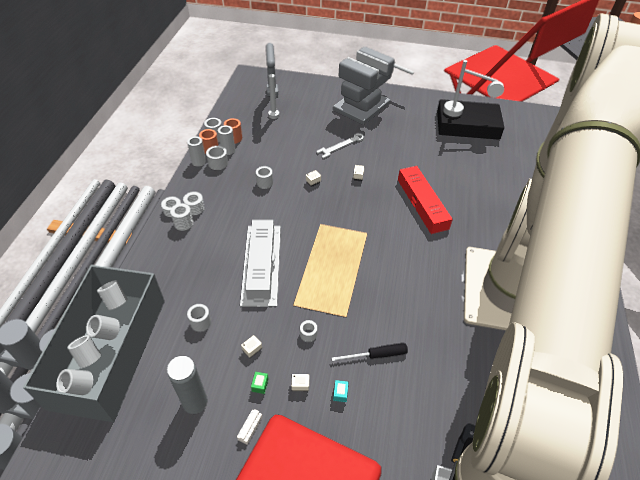

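The scene and side pictures show four ivory relays (scene px ~(199,263), (231,295), (446,201), (450,237)). The cover is at (375,275), the card at (335,235), and the terminals are at (494,211). Measuring next.

```bash
cat >> h.py <<'E'
def top_rects(c,zlo,zhi,mask=None,amin=30,box=(0.25,0.95,-0.6,0.6)):
    P=cloud(c); m=(P[...,2]>zlo)&(P[...,2]<zhi)&(P[...,0]>box[0])&(P[...,0]<box[1])&(P[...,1]>box[2])&(P[...,1]<box[3])
    if mask is not None: m&=mask
    n,L,S,C=cv2.connectedComponentsWithStats(m.astype(np.uint8),connectivity=8); out=[]
    for i in range(1,n):
        if S[i,4]<amin: continue
        q=P[L==i]; rc=cv2.minAreaRect((q[:,:2]*1000).astype(np.float32))
        out.append((rc,np.median(q[:,2]),S[i,4],C[i],np.median(c["img"][L==i],axis=0)))
    return out
E
python3 - <<'E'
from h import *
for n in ["scene","side"]:
    c=cam(n); print(n)
    for lo,hi,nm in [(0.023,0.036,"relay"),(0.04,0.052,"cover")]:
        for rc,z,a,px,col in top_rects(c,lo,hi,amin=40): print(nm,np.round(rc[0],1),np.round(rc[1],1),round(rc[2],1),"z",round(float(z),4),a,px.round(),col)
    hsv=cv2.cvtColor(c["img"],cv2.COLOR_BGR2HSV)
    m=cv2.inRange(hsv,(12,90,100),(25,255,255)); m=cv2.morphologyEx(m,cv2.MORPH_OPEN,np.ones((3,3)))
    k=max(cv2.findContours(m,0,2)[0],key=cv2.contourArea) 
    q=onplane(c,k.reshape(-1,2),0.003); print("card",cv2.minAreaRect((q[:,:2]*1000).astype(np.float32)))
E
```

```text
scene
relay [407.5 516.3] [226.2 103. ] 17.2 z 0.0292 251 [495. 179.] [ 22.  25. 106.]
relay [287.  232.9] [78.5 16.4] 18.3 z 0.0248 50 [380. 173.] [47.5 43.  43.5]
relay [372.3 350.5] [32.1 37.6] 2.6 z 0.0288 100 [430. 180.] [204. 212.  51.]
relay [458.2 349.3] [38.3 31.9] 7.6 z 0.0287 115 [445. 199.] [222. 236. 237.]
relay [ 287.2 -285.4] [ 52.8 156.5] 8.9 z 0.0291 238 [203. 217.] [ 20.  21. 114.]
relay [536.4 458.2] [58.8 14.4] 76.8 z 0.0252 60 [495. 208.] [250. 253. 253.]
relay [467.2 222.5] [37.5 39.1] 70.5 z 0.028 100 [406. 213.] [197.5 194.5 185.5]
relay [542.4 367.7] [30.6 39.5] 3.3 z 0.0289 127 [468. 217.] [ 96. 197.  69.]
relay [582.4 289.2] [37.5 32.2] 49.2 z 0.0286 134 [450. 235.] [223. 237. 238.]
relay [672.3 420.1] [51.9 27.6] 39.6 z 0.0291 91 [514. 246.] [96. 96. 88.]
relay [ 440.  -327.8] [33.7 35.3] 6.4 z 0.0278 145 [198. 261.] [219. 235. 235.]
relay [655.2  49. ] [229.3  55.8] 88.9 z 0.0297 334 [369. 284.] [98. 98. 92.]
relay [707.8 257.1] [31.4 11.7] 47.7 z 0.0292 50 [466. 272.] [132.5 131.  124.5]
relay [818.3 386.3] [244.3  26.1] 87.0 z 0.0298 271 [545. 290.] [68
[... 5721 characters left out ...]
0.0431 90 [263. 173.] [237.5 236.5 236. ]
cover [ 264.1 -293.9] [ 57.2 136.5] 27.2 z 0.0416 274 [414. 179.] [ 76.  79. 253.]
cover [871.6 -64.6] [ 46.6 108.4] 11.6 z 0.0469 185 [182. 209.] [204. 203. 201.]
cover [625.2  50.1] [ 56.3 227.4] 12.7 z 0.0448 1615 [260. 256.] [242. 242. 241.]
cover [887.  213.5] [63.7  4.2] 3.2 z 0.0468 71 [132. 286.] [74. 73. 70.]
cover [826.1 384.7] [332.5 129. ] 67.6 z 0.046 469 [115. 369.] [65. 64. 62.]
cover [715.2 246.7] [47.  46.7] 17.1 z 0.0445 183 [197. 313.] [236. 236. 234.]
cover [648.8 443.2] [51.2 21.2] 42.6 z 0.0455 67 [195. 402.] [82. 81. 79.]
card ((445.0416564941406, -31.372421264648438), (160.46412658691406, 128.86410522460938), 87.8429183959961)
```

```bash
cat >> h.py <<'E'
def plan(x,y,z,yaw):
    s=st(); T=R.from_quat(s["eef_rot"]); yw=np.radians(yaw)
    G=R.from_matrix(np.array([[np.cos(yw),np.sin(yw),0],[np.sin(yw),-np.cos(yw),0],[0,0,-1]]).T.T)
    d=T.inv().apply(np.array([x,y,z])-np.array(s["ee_pos"]))*1000
    rv=(T.inv()*G).as_rotvec(degrees=True)
    print("plan xyz",d.round(1).tolist(),"rot",rv.round(2).tolist());
E
python3 - <<'E'
from h import *
plan(.45,.45,.36,50)
plan(.627,.0495,.2,12.6)
c=cam("scene");P=cloud(c);m=(P[...,0]>.2)&(P[...,0]<.6)&(P[...,1]>.3)&(P[...,1]<.65)
print(np.nanmax(P[...,2][m]))
c=cam("side");P=cloud(c);m=(P[...,0]>.2)&(P[...,0]<.6)&(P[...,1]>.3)&(P[...,1]<.65)
print(np.nanmax(P[...,2][m]))
E
```

```text
t 0.25 p [0.1665 0.6022 0.2302] q [ 7.958e-01  6.056e-01 -2.000e-04  2.000e-04] F [ 0.1 -0.4  0.3] w 0.0874
plan xyz [-71.3, 313.8, -129.8] rot [0.01, 0.03, 24.54]
t 0.25 p [0.1665 0.6022 0.2302] q [ 7.958e-01  6.056e-01 -2.000e-04  2.000e-04] F [ 0.1 -0.4  0.3] w 0.0874
plan xyz [-410.0, 591.1, 30.4] rot [0.02, 0.03, 61.94]
0.4460080725557194
0.6322704215965222
```

Emit:
apply_moves:
  increments:
    - {"grip": 0,"xyz": [0,0,-60],"rotation": [0,0,0]}
    - {"grip": 0,"xyz": [0,0,-120],"rotation": [0,0,5]}
    - {"grip": 0,"xyz": [-40,60,-120],"rotation": [0,0,14]}
    - {"grip": 0,"xyz": [-80,110,-120],"rotation": [0,0,23]}
    - {"grip": 0,"xyz": [-120,160,-120],"rotation": [0,0,32]}

```text
time: 0.98
ee_pos: [0.2825, 0.4526, 0.3505]
eef_rot: [0.933, 0.36, 0.0, -0.0]
ft_force: [0.5, 0.7, -0.2]
width: 0.087
```

Run:
```python
from h import *
plan(.62,.0495,.22,12.6)
```

```text
t 0.97 p [0.2825 0.4526 0.3505] q [ 9.328e-01  3.603e-01  1.000e-04 -1.000e-04] F [ 0.5  0.7 -0.2] w 0.087
plan xyz [-21.1, 525.3, 130.5] rot [-0.01, -0.01, 29.64]
```

Emit:
apply_moves:
  increments:
    - {"grip": 0,"xyz": [0,60,0],"rotation": [0,0,7]}
    - {"grip": 0,"xyz": [-5,120,10],"rotation": [0,0,14]}
    - {"grip": 0,"xyz": [-8,180,20],"rotation": [0,0,21]}
    - {"grip": 0,"xyz": [-10,240,30],"rotation": [0,0,28]}
    - {"grip": 0,"xyz": [-15,300,40],"rotation": [0,0,29.6]}

```text
time: 1.6
ee_pos: [0.474, 0.2188, 0.3104]
eef_rot: [0.994, 0.109, 0.0, -0.0]
ft_force: [0.2, 0.6, -0.3]
width: 0.0867
```

Run:
```python
from h import *
plan(.62,.0495,.2,12.6)
```

```text
t 1.6 p [0.474  0.2188 0.3104] q [ 9.940e-01  1.091e-01  3.000e-04 -3.000e-04] F [ 0.2  0.6 -0.3] w 0.0867
plan xyz [105.8, 197.0, 110.3] rot [-0.03, -0.04, -0.07]
```

Emit:
apply_moves:
  increments:
    - {"grip": 0,"xyz": [105.8,197,110],"rotation": [0,0,0]}
    - {"grip": 0,"xyz": [105.8,197,110],"rotation": [0,0,0]}
    - {"grip": 0,"xyz": [105.8,197,110],"rotation": [0,0,0]}
    - {"grip": 0,"xyz": [105.8,197,110],"rotation": [0,0,0]}
    - {"grip": 0,"xyz": [105.8,197,110],"rotation": [0,0,0]}

```text
time: 2.22
ee_pos: [0.6203, 0.0443, 0.1974]
eef_rot: [0.994, 0.106, -0.002, 0.001]
ft_force: [0.8, -0.0, 0.3]
width: 0.0869
```

Run:
```python
from h import *
st(); c=cam("wrist"); cv2.imwrite("pics/w1.png",c["img"])
for rc,z,a,px,col in top_rects(c,.04,.052,amin=400): print(np.round(rc[0],1),np.round(rc[1],1),round(rc[2],1),round(float(z),4),a,px.round(),col)
print(proj(c,[[.627,.0495,.046]]), ray(c,[[320,240]])[0])
```

```text
t 2.23 p [0.6203 0.0443 0.1974] q [ 0.9944  0.1058 -0.0017  0.0014] F [ 0.8 -0.   0.3] w 0.0869
[717.7 237.1] [47.5 29.2] 13.0 0.0448 1107 [496.  22.] [168. 165. 162.]
[823.4 236.3] [28.7 76.1] 26.4 0.0458 1085 [623.  52.] [77. 76. 72.]
[623.7  60.8] [ 56.2 198.5] 12.7 0.0463 14701 [329. 202.] [220. 218. 215.]
[[329.50637893 227.85735253]] [0.60524199 0.11799813 0.35163826]
```

View pics/w1.png

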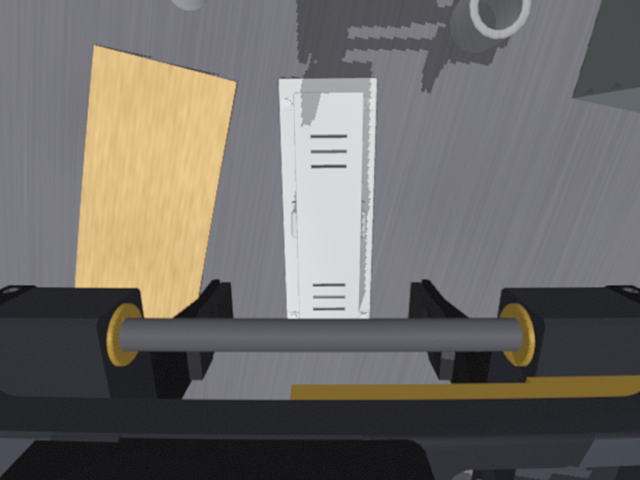

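The wrist picture shows the cover at px (329,202) between the fingers' lines. Its centre comes out at (626.5, 49.4) with yaw 12.65°, agreeing with the mean of scene and side.

Run:
```python
from h import *
plan(.6265,.0494,.08,12.65)
```

```text
t 2.27 p [0.62   0.0472 0.1988] q [ 9.942e-01  1.073e-01 -9.000e-04  4.000e-04] F [0.3 0.7 0.6] w 0.0871
plan xyz [7.0, -0.8, 118.8] rot [0.04, 0.11, -0.33]
```

Emit:
apply_moves:
  increments:
    - {"grip": 0,"xyz": [7,-0.8,60],"rotation": [0,0.1,-0.3]}
    - {"grip": 0,"xyz": [7,-0.8,118],"rotation": [0,0.1,-0.3]}
    - {"grip": 0,"xyz": [7,-0.8,118],"rotation": [0,0.1,-0.3]}
    - {"grip": 0,"xyz": [7,-0.8,118],"rotation": [0,0.1,-0.3]}

```text
time: 2.78
ee_pos: [0.6278, 0.0503, 0.0838]
eef_rot: [0.994, 0.11, 0.002, 0.0]
ft_force: [0.9, 0.1, 1.4]
width: 0.087
```

Run:
```python
from h import *
plan(.6265,.0494,.0305,12.65)
```

```text
t 2.77 p [0.6278 0.0503 0.0838] q [0.9939 0.1104 0.0015 0.    ] F [0.9 0.1 1.4] w 0.087
plan xyz [-1.6, 0.5, 53.3] rot [0.02, -0.18, 0.02]
```

Emit:
apply_moves:
  increments:
    - {"grip": 0,"xyz": [-1.5,0.5,30],"rotation": [0,-0.1,0]}
    - {"grip": 0,"xyz": [-1.5,0.5,53],"rotation": [0,-0.1,0]}
    - {"grip": 0,"xyz": [-1.5,0.5,53],"rotation": [0,-0.1,0]}
    - {"grip": 0,"xyz": [-1.5,0.5,53],"rotation": [0,-0.1,0]}
    - {"grip": 0,"xyz": [-1.5,0.5,53],"rotation": [0,-0.1,0]}

```text
time: 3.4
ee_pos: [0.6278, 0.0497, 0.0327]
eef_rot: [0.994, 0.11, 0.002, -0.0]
ft_force: [0.9, -0.1, 0.1]
width: 0.0866
```

Run:
```python
from h import *
c=cam("scene"); cv2.imwrite("pics/s2.png",cv2.resize(c["img"][200:340,290:460],None,fx=4,fy=4))
plan(.6265,.0494,.0305,12.65)
```

```text
t 3.45 p [0.6275 0.0497 0.0323] q [ 0.9939  0.1104  0.0017 -0.    ] F [0.3 0.8 0.8] w 0.0869
plan xyz [-1.0, 0.0, 1.8] rot [0.02, -0.2, 0.03]
```

View pics/s2.png

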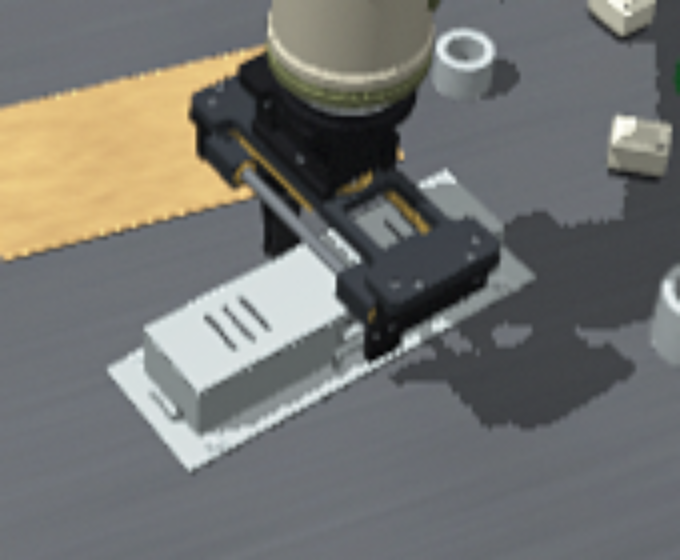

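The picture shows the fingers straddling the cover, with the near finger at the rib (375,335). Closing.

Emit:
apply_moves:
  increments:
    - {"grip": 50,"xyz": [-0.7,0,1.5],"rotation": [0,-0.2,0]}
    - {"grip": 80,"xyz": [-0.7,0,1.5],"rotation": [0,-0.2,0]}
    - {"grip": 120,"xyz": [-0.7,0,1.5],"rotation": [0,-0.2,0]}
    - {"grip": 120,"xyz": [-0.7,0,1.5],"rotation": [0,-0.2,0]}
    - {"grip": 120,"xyz": [-0.7,0,1.5],"rotation": [0,-0.2,0]}
  squeeze: 25

```text
time: 4.08
ee_pos: [0.6266, 0.0495, 0.0305]
eef_rot: [0.994, 0.11, -0.0, 0.0]
ft_force: [1.2, -0.4, -1.4]
width: 0.0617
```

Run:
```python
from h import *
plan(.6265,.0494,.0305,12.65)
```

```text
t 4.08 p [0.6266 0.0495 0.0305] q [ 9.939e-01  1.104e-01 -2.000e-04  2.000e-04] F [ 1.2 -0.4 -1.4] w 0.0617
plan xyz [-0.1, 0.0, 0.0] rot [0.02, 0.03, 0.03]
```

Emit:
apply_moves:
  increments:
    - {"grip": 140,"xyz": [0,0,0],"rotation": [0,0,0]}
    - {"grip": 140,"xyz": [0,0,0],"rotation": [0,0,0]}
    - {"grip": 140,"xyz": [0,0,0],"rotation": [0,0,0]}
  squeeze: 30

```text
time: 4.45
ee_pos: [0.6266, 0.0495, 0.0305]
eef_rot: [0.994, 0.11, -0.0, 0.0]
ft_force: [0.5, 0.3, -1.4]
width: 0.0612
```

Emit:
apply_moves:
  increments:
    - {"grip": 180,"xyz": [0,0,0],"rotation": [0,0,0]}
    - {"grip": 180,"xyz": [0,0,0],"rotation": [0,0,0]}
    - {"grip": 180,"xyz": [0,0,0],"rotation": [0,0,0]}
  squeeze: 45

```text
time: 4.82
ee_pos: [0.6266, 0.0495, 0.0306]
eef_rot: [0.994, 0.11, -0.0, 0.0]
ft_force: [-0.2, -0.5, -1.5]
width: 0.0597
```

Run:
```python
from h import *
st()
c=cam("scene"); cv2.imwrite("pics/s3.png",cv2.resize(c["img"][200:340,290:460],None,fx=4,fy=4))
c=cam("side"); cv2.imwrite("pics/d3.png",cv2.resize(c["img"][200:320,220:340],None,fx=5,fy=5))
```

```text
t 4.83 p [0.6266 0.0495 0.0306] q [ 9.939e-01  1.104e-01 -2.000e-04  2.000e-04] F [-0.2 -0.5 -1.5] w 0.0597
```

View pics/s3.png

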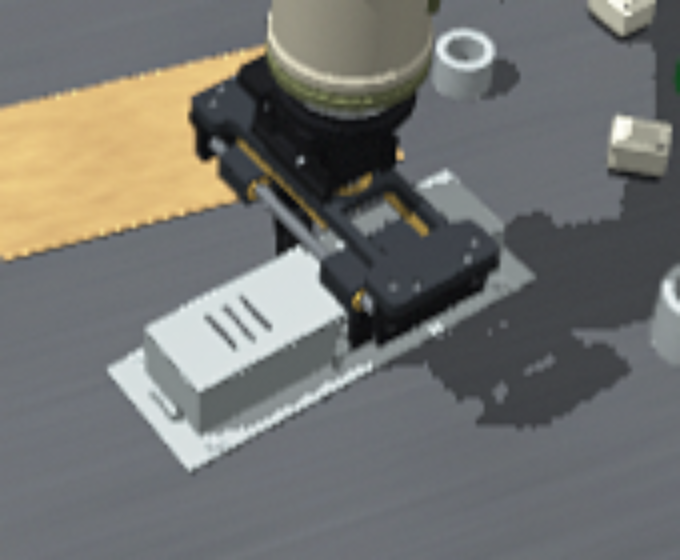

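View pics/d3.png

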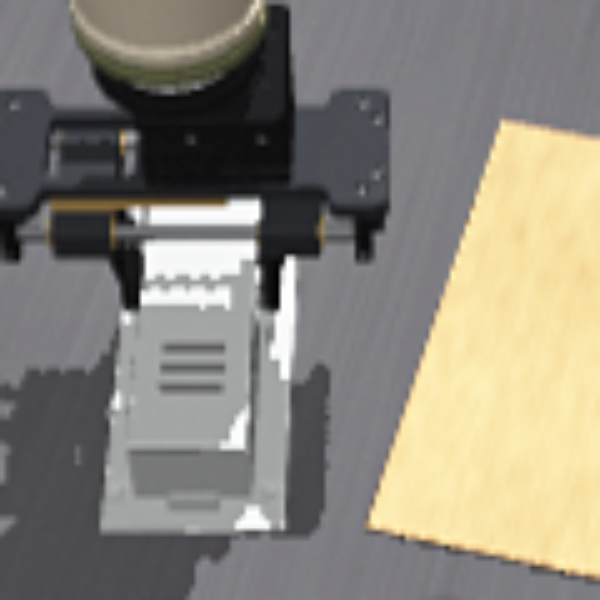

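Emit:
apply_moves:
  increments:
    - {"grip": 255,"xyz": [0,0,0],"rotation": [0,0,0]}
    - {"grip": 255,"xyz": [0,0,0],"rotation": [0,0,0]}
    - {"grip": 255,"xyz": [0,0,0],"rotation": [0,0,0]}
  squeeze: 60

```text
time: 5.3
ee_pos: [0.6267, 0.0495, 0.0306]
eef_rot: [0.994, 0.11, -0.0, 0.0]
ft_force: [-0.4, -0.5, -1.0]
width: 0.0583
```

Emit:
apply_moves:
  increments:
    - {"grip": 255,"xyz": [0,0,-3],"rotation": [0,0,0]}
    - {"grip": 255,"xyz": [0,0,-7],"rotation": [0,0,0]}
    - {"grip": 255,"xyz": [0,0,-12],"rotation": [0,0,0]}

```text
time: 5.68
ee_pos: [0.6267, 0.0495, 0.043]
eef_rot: [0.994, 0.11, -0.0, 0.0]
ft_force: [1.0, 0.6, -1.7]
width: 0.0587
```

Emit:
apply_moves:
  increments:
    - {"grip": 255,"xyz": [0,0,-25],"rotation": [0,0,0]}
    - {"grip": 255,"xyz": [0,0,-50],"rotation": [0,0,0]}
    - {"grip": 255,"xyz": [0,0,-50],"rotation": [0,0,0]}

```text
time: 6.05
ee_pos: [0.6281, 0.0496, 0.0951]
eef_rot: [0.994, 0.11, 0.002, -0.0]
ft_force: [-0.0, 0.8, -1.4]
width: 0.0587
```

Run:
```python
from h import *
c=cam("scene"); cv2.imwrite("pics/s4.png",c["img"])
plan(.451,.0205,.093,10)
```

```text
t 6.1 p [0.6271 0.0496 0.0935] q [9.939e-01 1.104e-01 6.000e-04 0.000e+00] F [ 0.7  0.2 -2.5] w 0.0584
plan xyz [-178.2, -10.3, 0.3] rot [0.01, -0.07, 2.68]
```

View pics/s4.png

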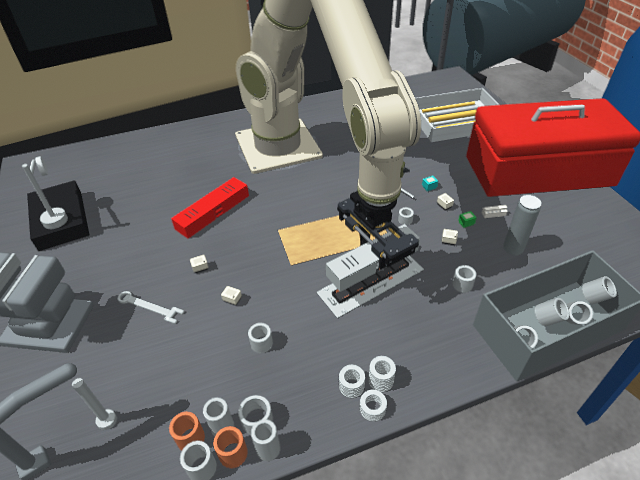

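The cover is lifted clear, at (352,262). Moving it over the card.

Emit:
apply_moves:
  increments:
    - {"grip": 255,"xyz": [-45,-3,0],"rotation": [0,0,0.7]}
    - {"grip": 255,"xyz": [-90,-6,0],"rotation": [0,0,1.3]}
    - {"grip": 255,"xyz": [-135,-8,0],"rotation": [0,0,2]}
    - {"grip": 255,"xyz": [-178,-10,0],"rotation": [0,0,2.7]}
    - {"grip": 255,"xyz": [-178,-10,0],"rotation": [0,0,2.7]}

```text
time: 6.72
ee_pos: [0.4478, 0.0199, 0.092]
eef_rot: [0.996, 0.087, -0.001, -0.001]
ft_force: [0.2, 0.2, -1.9]
width: 0.0588
```

Run:
```python
from h import *
plan(.451,.0205,.031,10)
```

```text
t 6.72 p [0.4478 0.0199 0.092 ] q [ 9.962e-01  8.680e-02 -9.000e-04 -6.000e-04] F [ 0.2  0.2 -1.9] w 0.0588
plan xyz [3.3, 0.1, 61.0] rot [-0.08, 0.1, -0.04]
```

Emit:
apply_moves:
  increments:
    - {"grip": 255,"xyz": [3,0,25],"rotation": [0,0,0]}
    - {"grip": 255,"xyz": [3,0,45],"rotation": [0,0,0]}
    - {"grip": 255,"xyz": [3,0,55],"rotation": [0,0,0]}
    - {"grip": 255,"xyz": [3,0,60],"rotation": [0,0,0]}
    - {"grip": 255,"xyz": [3,0,61],"rotation": [0,0,0]}

```text
time: 7.35
ee_pos: [0.4509, 0.0205, 0.031]
eef_rot: [0.996, 0.087, -0.001, -0.001]
ft_force: [-0.8, 0.9, -2.6]
width: 0.0587
```

Run:
```python
from h import *
plan(.451,.0205,.030,10)
```

```text
t 7.35 p [0.4509 0.0205 0.031 ] q [ 9.962e-01  8.680e-02 -9.000e-04 -5.000e-04] F [-0.8  0.9 -2.6] w 0.0587
plan xyz [0.1, 0.0, 1.0] rot [-0.07, 0.1, -0.04]
```

Emit:
apply_moves:
  increments:
    - {"grip": 255,"xyz": [0,0,1.5],"rotation": [0,0,0]}
    - {"grip": 100,"xyz": [0,0,1.5],"rotation": [0,0,0]}
    - {"grip": 50,"xyz": [0,0,1.5],"rotation": [0,0,0]}
    - {"grip": 0,"xyz": [0,0,1.5],"rotation": [0,0,0]}
    - {"grip": 0,"xyz": [0,0,1.5],"rotation": [0,0,0]}
  squeeze: 20

```text
time: 7.98
ee_pos: [0.4511, 0.0205, 0.0297]
eef_rot: [0.996, 0.087, -0.001, -0.001]
ft_force: [0.0, 0.4, -0.9]
width: 0.0815
```

Emit:
apply_moves:
  increments:
    - {"grip": 0,"xyz": [0,0,0],"rotation": [0,0,0]}
    - {"grip": 0,"xyz": [0,0,-30],"rotation": [0,0,0]}
    - {"grip": 0,"xyz": [0,0,-80],"rotation": [0,0,0]}
    - {"grip": 0,"xyz": [0,0,-130],"rotation": [0,0,0]}
    - {"grip": 0,"xyz": [0,0,-170],"rotation": [0,0,0]}

```text
time: 8.6
ee_pos: [0.4516, 0.0203, 0.2019]
eef_rot: [0.996, 0.087, 0.0, -0.001]
ft_force: [0.6, 1.4, 0.5]
width: 0.087
```

Run:
```python
from h import *
st()
for n in ["scene","side"]:
    c=cam(n); cv2.imwrite(f"pics/{n}5.png",c["img"]); print(n)
    for rc,z,a,px,col in top_rects(c,0.023,.036,amin=40):
        if col.min()>190 or z>.9: print("relay",np.round(rc[0],1),np.round(rc[1],1),round(rc[2],1),"z",round(float(z),4),a,px.round(),col)
    for rc,z,a,px,col in top_rects(c,0.040,.052,amin=500): print("cover",np.round(rc[0],1),np.round(rc[1],1),round(rc[2],1),"z",round(float(z),4),a)
    for rc,z,a,px,col in top_rects(c,0.012,.020,amin=100,box=(.5,.75,-.1,.2)): print("strip",np.round(rc[0],1),np.round(rc[1],1),round(rc[2],1),"z",round(float(z),4),a)
    for rc,z,a,px,col in top_rects(c,0.0025,.020,amin=300,box=(.5,.75,-.12,.25)): print("plate",np.round(rc[0],1),np.round(rc[1],1),round(rc[2],1),"z",round(float(z),4),a)
```

```text
t 8.6 p [0.4516 0.0203 0.2019] q [ 9.962e-01  8.670e-02  1.000e-04 -9.000e-04] F [0.6 1.4 0.5] w 0.087
scene
relay [582.2 289.8] [36.  32.7] 58.1 z 0.0289 133 [450. 234.] [228. 242. 242.]
relay [ 439.8 -327.5] [32.  35.8] 2.3 z 0.0278 143 [198. 261.] [227. 240. 241.]
relay [ 564.5 -274.3] [37.8 29.1] 44.6 z 0.0284 167 [230. 293.] [226. 240. 240.]
relay [920.5 -79.4] [49.3 51.6] 66.9 z 0.0285 401 [373. 402.] [235. 234. 227.]
cover [454.5  20.6] [ 60.8 224.7] 9.8 z 0.0437 1375
strip [629.1  50.4] [ 36.3 208.1] 12.5 z 0.0145 330
plate [627.9  49.3] [ 93.8 260.2] 13.1 z 0.0058 2343
side
relay [920.8 -79. ] [50.5 43.4] 63.4 z 0.0276 119 [169. 203.] [248. 248. 247.]
relay [578.9 289.9] [35.8 30.9] 52.9 z 0.03 214 [251. 344.] [250. 254. 255.]
relay [532.7 459.6] [61.3 11. ] 76.8 z 0.0257 146 [249. 423.] [215. 224. 229.]
cover [451.2  21.7] [ 54.7 227.8] 10.1 z 0.0439 1554
strip [627.6  39.8] [ 32.3 165.1] 12.7 z 0.0145 189
plate [622.1  49.4] [ 95.3 263.1] 13.0 z 0.0057 2000
```

View pics/scene5.png

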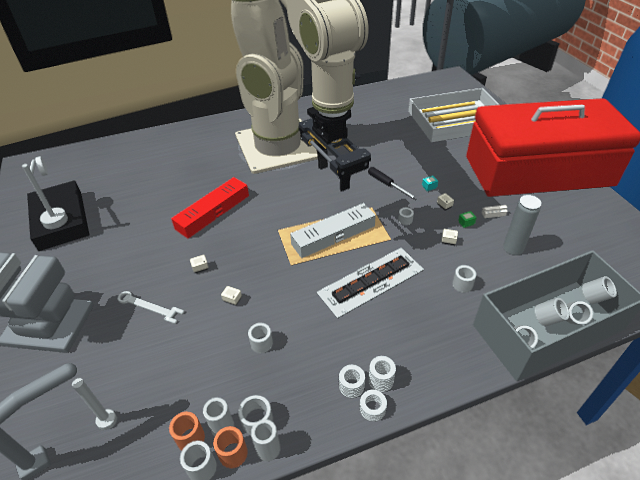

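View pics/side5.png

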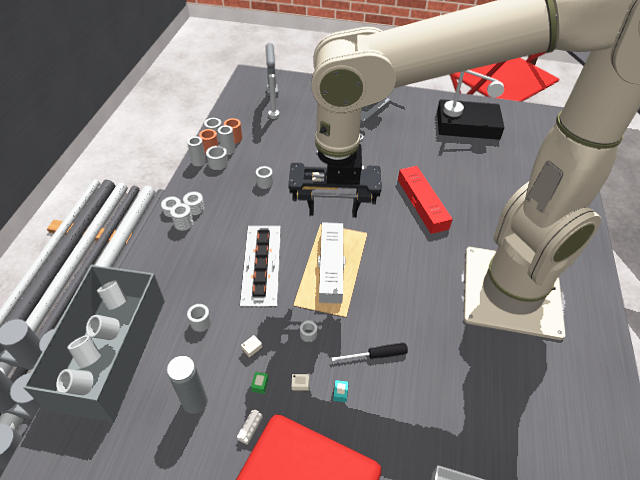

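The pictures show the cover upright on the card (scene px (333,228)), the sockets open, and four relays present. Next I'll check the toolbox clearance and plan the first relay, B.

Run:
```python
from h import *
c=cam("side")
for n in ["scene","side"]:
    c=cam(n);P=cloud(c);g=c["img"].astype(int);m=(g[...,2]>80)&(g[...,1]<60)&(g[...,0]<60)&(P[...,1]>.3)&(P[...,2]>.04)&(P[...,0]<.8)
    q=P[m]; i=np.argsort(q[:,1])[:400:100]; print(q[i].round(3), np.nanmax(q[:,2]))
    m=m&(P[...,0]>.4);q=P[m]; i=np.argsort(q[:,1])[:200:50]; print(q[i].round(3))
y=np.radians(-37);plan(.5805+.05*np.sin(y),.2898-.05*np.cos(y),.2,-37)
```

```text
[[0.468 0.479 0.111]
 [0.457 0.484 0.096]
 [0.449 0.486 0.047]
 [0.456 0.488 0.169]] 0.21108052934512822
[[0.468 0.479 0.111]
 [0.465 0.483 0.151]
 [0.457 0.484 0.096]
 [0.46  0.485 0.157]]
[[0.454 0.484 0.171]
 [0.482 0.55  0.179]] 0.18333212269984067
[[0.454 0.484 0.171]
 [0.479 0.539 0.178]
 [0.494 0.591 0.174]]
t 8.85 p [0.451  0.0204 0.1991] q [ 9.962e-01  8.690e-02 -9.000e-04 -6.000e-04] F [-0.4  1.3 -0.3] w 0.0869
plan xyz [137.6, -208.8, -0.8] rot [-0.04, 0.13, 46.97]
```

Emit:
apply_moves:
  increments:
    - {"grip": 0,"xyz": [28,-42,0],"rotation": [0,0,9.4]}
    - {"grip": 0,"xyz": [55,-84,0],"rotation": [0,0,18.8]}
    - {"grip": 0,"xyz": [83,-126,0],"rotation": [0,0,28]}
    - {"grip": 0,"xyz": [110,-167,0],"rotation": [0,0,37.5]}
    - {"grip": 0,"xyz": [137.6,-209,0],"rotation": [0,0,47]}

```text
time: 9.48
ee_pos: [0.5504, 0.251, 0.1972]
eef_rot: [0.947, -0.32, -0.002, 0.001]
ft_force: [0.8, 0.2, 0.7]
width: 0.087
```

Emit:
apply_moves:
  increments:
    - {"grip": 0,"xyz": [0,0,0],"rotation": [0,0,0]}

```text
time: 9.6
ee_pos: [0.5496, 0.2547, 0.1943]
eef_rot: [0.948, -0.319, -0.003, 0.002]
ft_force: [0.5, -0.6, -0.2]
width: 0.0872
```

```bash
cat >> h.py <<'E'
def near(c,lo=0.023,hi=0.036,amin=300):
    for rc,z,a,px,col in top_rects(c,lo,hi,amin=amin):
        if col.min()>120: print(np.round(rc[0],1),np.round(rc[1],1),round(rc[2],1),"z",round(float(z),4),a,px.round(),col)
E
python3 - <<'E'
from h import *
st(); c=cam("wrist"); cv2.imwrite("pics/w6.png",c["img"]); near(c)
E
```

```text
t 9.6 p [0.5496 0.2547 0.1943] q [ 0.9477 -0.3191 -0.0029  0.0023] F [ 0.5 -0.6 -0.2] w 0.0872
[533.5 459.6] [63. 11.] 77.2 z 0.0261 1070 [155.  43.] [220. 224. 228.]
[725. 242.] [33.3 16.9] 63.6 z 0.0295 313 [499. 117.] [135. 133. 131.]
[579.1 289.8] [36.2 28. ] 55.4 z 0.0304 1327 [324. 176.] [255. 255. 255.]
[455.5 350.3] [36.5 28.2] 11.6 z 0.0303 1291 [175. 206.] [250. 255. 255.]
[467.3 224.7] [35.3 39.1] 51.6 z 0.0298 789 [273. 301.] [247. 244. 241.]
```

View pics/w6.png

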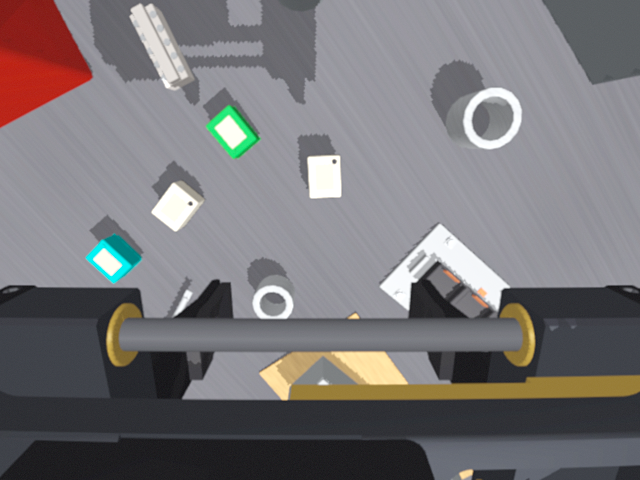

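The wrist picture shows relay B at (324,176) and relay A at (175,206), both measured with clean 36x28 tops. Grasping B.

Run:
```python
from h import *
plan(.579,.2898,.07,-34.6)
```

```text
t 9.65 p [0.5495 0.2521 0.1944] q [ 0.9476 -0.3194 -0.0029  0.0029] F [ 0.3 -0.6 -1.5] w 0.0868
plan xyz [1.1, -48.7, 124.0] rot [0.41, 0.22, -2.65]
```

Emit:
apply_moves:
  increments:
    - {"grip": 0,"xyz": [1,-48.7,20],"rotation": [0.2,0.2,-2.6]}
    - {"grip": 0,"xyz": [1,-48.7,75],"rotation": [0.4,0.2,-2.6]}
    - {"grip": 0,"xyz": [1,-48.7,124],"rotation": [0.4,0.2,-2.6]}
    - {"grip": 0,"xyz": [1,-48.7,124],"rotation": [0.4,0.2,-2.6]}
    - {"grip": 0,"xyz": [1,-48.7,124],"rotation": [0.4,0.2,-2.6]}

```text
time: 10.28
ee_pos: [0.5799, 0.2893, 0.072]
eef_rot: [0.955, -0.298, 0.001, -0.0]
ft_force: [0.8, -0.8, 0.9]
width: 0.0869
```

Run:
```python
from h import *
plan(.579,.2898,.021,-34.6)
```

```text
t 10.28 p [0.5799 0.2893 0.072 ] q [ 9.545e-01 -2.981e-01  5.000e-04 -5.000e-04] F [ 0.8 -0.8  0.9] w 0.0869
plan xyz [-1.1, 0.1, 51.0] rot [-0.07, -0.04, -0.09]
```

Emit:
apply_moves:
  increments:
    - {"grip": 0,"xyz": [-1,0,30],"rotation": [0,0,0]}
    - {"grip": 0,"xyz": [-1,0,51],"rotation": [0,0,0]}
    - {"grip": 0,"xyz": [-1,0,51],"rotation": [0,0,0]}
    - {"grip": 100,"xyz": [-1,0,51],"rotation": [0,0,0]}
    - {"grip": 200,"xyz": [-1,0,51],"rotation": [0,0,0]}
  squeeze: 30

```text
time: 10.9
ee_pos: [0.5798, 0.2901, 0.0221]
eef_rot: [0.955, -0.298, 0.001, -0.001]
ft_force: [1.5, -0.0, 0.2]
width: 0.0743
```

Emit:
apply_moves:
  increments:
    - {"grip": 255,"xyz": [0,0,0],"rotation": [0,0,0]}
    - {"grip": 255,"xyz": [0,0,0],"rotation": [0,0,0]}
    - {"grip": 255,"xyz": [0,0,0],"rotation": [0,0,0]}
    - {"grip": 255,"xyz": [0,0,0],"rotation": [0,0,0]}

```text
time: 11.4
ee_pos: [0.5798, 0.2902, 0.0221]
eef_rot: [0.955, -0.298, 0.001, -0.001]
ft_force: [0.2, -0.9, 0.3]
width: 0.0349
```

Emit:
apply_moves:
  increments:
    - {"grip": 255,"xyz": [0,0,0],"rotation": [0,0,0]}
    - {"grip": 255,"xyz": [0,0,0],"rotation": [0,0,0]}
    - {"grip": 255,"xyz": [0,0,-20],"rotation": [0,0,0]}
    - {"grip": 255,"xyz": [0,0,-60],"rotation": [0,0,0]}
    - {"grip": 255,"xyz": [0,0,-110],"rotation": [0,0,0]}

```text
time: 12.02
ee_pos: [0.5791, 0.2897, 0.134]
eef_rot: [0.954, -0.298, 0.001, -0.001]
ft_force: [0.7, 1.0, -0.7]
width: 0.0276
```

Run:
```python
from h import *
y=np.radians(12.65);B=np.array([.6265,.0494])
def sock(v): return B+v/1000*np.array([-np.sin(y),np.cos(y)])
print([sock(v).round(4) for v in (-84,-42,0,42,84)])
plan(*(sock(84)-.075*np.array([-np.sin(y),np.cos(y)])),.17,12.65)
```

```text
[array([ 0.6449, -0.0326]), array([0.6357, 0.0084]), array([0.6265, 0.0494]), array([0.6173, 0.0904]), array([0.6081, 0.1314])]
t 12.03 p [0.5791 0.2897 0.134 ] q [ 9.545e-01 -2.982e-01  9.000e-04 -8.000e-04] F [ 0.7  1.  -0.7] w 0.0276
plan xyz [169.2, 164.4, -36.1] rot [-0.08, -0.11, -47.35]
```

Held (27.6 mm). Moving to look at the base with the wrist camera.

Emit:
apply_moves:
  increments:
    - {"grip": 255,"xyz": [34,33,-20],"rotation": [0,0,-9.5]}
    - {"grip": 255,"xyz": [68,66,-36],"rotation": [0,0,-19]}
    - {"grip": 255,"xyz": [102,99,-36],"rotation": [0,0,-28.5]}
    - {"grip": 255,"xyz": [136,132,-36],"rotation": [0,0,-38]}
    - {"grip": 255,"xyz": [169,164,-36],"rotation": [0,0,-47.3]}

```text
time: 12.65
ee_pos: [0.625, 0.0568, 0.1716]
eef_rot: [0.994, 0.112, 0.002, -0.0]
ft_force: [0.5, -0.5, -0.8]
width: 0.0277
```

Emit:
apply_moves:
  increments:
    - {"grip": 255,"xyz": [0,0,0],"rotation": [0,0,0]}
    - {"grip": 255,"xyz": [0,0,0],"rotation": [0,0,0]}

```text
time: 12.9
ee_pos: [0.6252, 0.0571, 0.1728]
eef_rot: [0.994, 0.111, 0.002, -0.001]
ft_force: [-0.2, 1.2, -0.3]
width: 0.0276
```

Run:
```python
from h import *
st(); c=cam("wrist"); cv2.imwrite("pics/w7.png",c["img"])
```

```text
t 12.9 p [0.6252 0.0571 0.1728] q [ 9.938e-01  1.114e-01  2.500e-03 -7.000e-04] F [-0.2  1.2 -0.3] w 0.0276
```

View pics/w7.png

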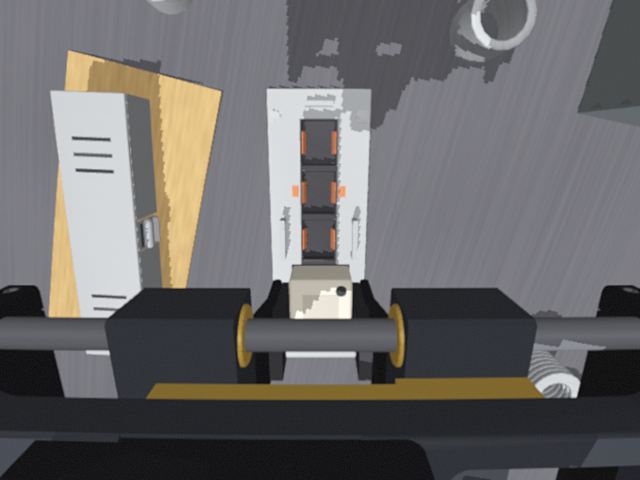

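```bash
cat >> h.py <<'E'
def sockview(c,B,yaw,fn=None):
    y=np.radians(yaw);ex=np.array([np.cos(y),np.sin(y)]);ey=np.array([-np.sin(y),np.cos(y)])
    def W(a,b,z=.016): return np.r_[np.array(B)+a/1000*ex+b/1000*ey,z]
    # rectify: 0.25mm/px image at z=16mm
    xs=np.arange(-50,50,.25); ys=np.arange(140,-140,-.25)
    P=np.array([[W(a,b) for a in xs] for b in ys]).reshape(-1,3)
    uv=proj(c,P).reshape(len(ys),len(xs),2).astype(np.float32)
    im=cv2.remap(c["img"],uv[...,0],uv[...,1],cv2.INTER_LINEAR)
    if fn: cv2.imwrite(fn,im[:560])
    return im,W
E
python3 - <<'E'
from h import *
c=cam("wrist"); im,W=sockview(c,[.6265,.0494],12.65,"pics/rect7.png")
g=cv2.cvtColor(im,cv2.COLOR_BGR2GRAY)
for b in (98,84,62,42,30):
    row=g[int((140-b)*4)-2:int((140-b)*4)+3].mean(0); x=np.arange(-50,50,.25); k=x[(row<95)&(abs(x)<25)]; print(b,k.min(),k.max(),(k.min()+k.max())/2)
col=g[:560,180:220].mean(1); ys=140-np.arange(560)*.25; k=ys[(col<95)&(ys>20)]; print("top",k.max())
E
```

```text
98 -15.25 14.5 -0.375
84 -11.25 9.5 -0.875
62 -15.25 12.5 -1.375
42 -11.25 9.75 -0.75
30 -15.0 14.5 -0.25
top 102.5
```

View pics/rect7.png

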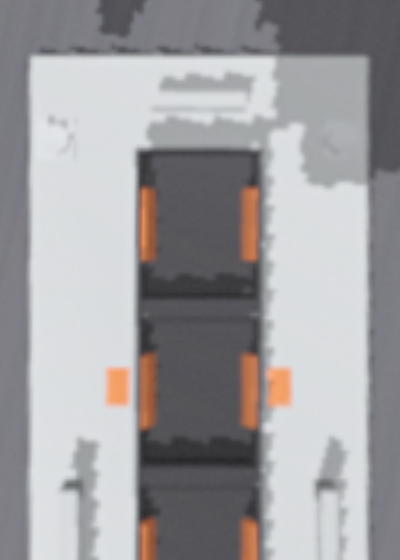

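```bash
cat >> h.py <<'E'
def inhand(c,s,lo=-.004,hi=.02):
    P=cloud(c); T=R.from_quat(s["eef_rot"]); q=T.inv().apply((P-np.array(s["ee_pos"])).reshape(-1,3)).reshape(480,640,3)*1000
    m=(abs(q[...,0])<16)&(abs(q[...,1])<30)&(q[...,2]>-20)&(q[...,2]<5)
    return q,m
E
python3 - <<'E'
from h import *
s=st(); c=cam("wrist"); q,m=inhand(c,s)
k=q[m]; print(len(k), np.nanpercentile(k,[1,10,50,90,99],axis=0).round(1))
cv2.imwrite("pics/w7c.png",cv2.resize(c["img"][250:330,270:380],None,fx=6,fy=6))
t=(k[:,2]<-6); print("top y min",np.percentile(k[t][:,1],[0.5,2]),"x",np.percentile(k[t][:,0],[1,99]), "z",np.median(k[t][:,2]))
E
```

```text
t 13.0 p [0.6249 0.0585 0.1721] q [ 9.936e-01  1.127e-01  2.100e-03 -8.000e-04] F [ 1.1  1.6 -0.1] w 0.0277
3331 [[-15.3 -18.  -18.4]
 [-12.1 -17.6  -9.4]
 [  0.1 -10.4  -8.1]
 [ 12.4  -1.9  -2.2]
 [ 15.4   0.5   4.1]]
top y min [-17.87890751 -17.5865964 ] x [-15.07922284  15.07950032] z -8.336755104167253
```

View pics/w7c.png

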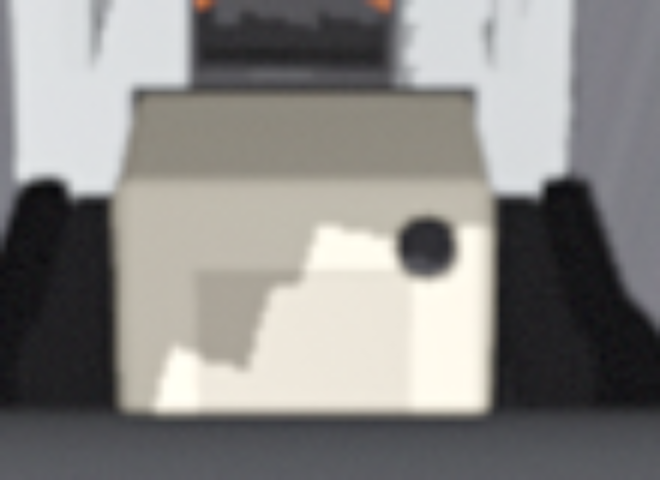

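Relay is centred in hand. Moving above socket 5.

```bash
cat >> h.py <<'E'
BY=12.65; BB=np.array([.62635,.0490]); EY=np.array([-np.sin(np.radians(BY)),np.cos(np.radians(BY))])
def sock(i): return BB+(i-3)*.042*EY
E
python3 - <<'E'
from h import *
plan(*sock(5),.052,BY)
E
```

```text
t 13.05 p [0.6248 0.0586 0.1719] q [ 9.936e-01  1.129e-01  2.000e-03 -7.000e-04] F [-0.1  0.3  0.2] w 0.0279
plan xyz [-0.7, -74.2, 120.0] rot [-0.06, -0.23, 0.31]
```

Emit:
apply_moves:
  increments:
    - {"grip": 255,"xyz": [-0.7,-45,20],"rotation": [0,-0.2,0.3]}
    - {"grip": 255,"xyz": [-0.7,-74.2,60],"rotation": [0,-0.2,0.3]}
    - {"grip": 255,"xyz": [-0.7,-74.2,100],"rotation": [0,-0.2,0.3]}
    - {"grip": 255,"xyz": [-0.7,-74.2,119],"rotation": [0,-0.2,0.3]}
    - {"grip": 255,"xyz": [-0.7,-74.2,119],"rotation": [0,-0.2,0.3]}

```text
time: 13.68
ee_pos: [0.6074, 0.1308, 0.0523]
eef_rot: [0.994, 0.11, -0.001, -0.0]
ft_force: [0.4, -0.3, 0.1]
width: 0.0278
```

Emit:
apply_moves:
  increments:
    - {"grip": 255,"xyz": [0,0,0],"rotation": [0,0,0]}
    - {"grip": 255,"xyz": [0,0,0],"rotation": [0,0,0]}

```text
time: 13.92
ee_pos: [0.6083, 0.1307, 0.0538]
eef_rot: [0.994, 0.11, 0.0, -0.0]
ft_force: [-0.4, 0.4, -0.8]
width: 0.0277
```

Run:
```python
from h import *
plan(*sock(5),.040,BY)
```

```text
t 13.93 p [0.6083 0.1307 0.0538] q [ 9.939e-01  1.100e-01  4.000e-04 -4.000e-04] F [-0.4  0.4 -0.8] w 0.0277
plan xyz [-0.3, -0.3, 13.8] rot [-0.04, -0.05, -0.02]
```

Emit:
apply_moves:
  increments:
    - {"grip": 255,"xyz": [-0.3,-0.3,8],"rotation": [0,0,0]}
    - {"grip": 255,"xyz": [-0.3,-0.3,13],"rotation": [0,0,0]}
    - {"grip": 255,"xyz": [-0.3,-0.3,17],"rotation": [0,0,0]}
    - {"grip": 255,"xyz": [-0.3,-0.3,21],"rotation": [0,0,0]}
    - {"grip": 255,"xyz": [-0.3,-0.3,24],"rotation": [0,0,0]}

```text
time: 14.55
ee_pos: [0.6082, 0.131, 0.0301]
eef_rot: [0.994, 0.11, 0.001, -0.0]
ft_force: [-3.1, -1.0, 9.1]
width: 0.0277
```

Emit:
apply_moves:
  increments:
    - {"grip": 255,"xyz": [0,0,1],"rotation": [0,0,0]}
    - {"grip": 255,"xyz": [0,0,1],"rotation": [0,0,0]}

```text
time: 14.8
ee_pos: [0.6083, 0.131, 0.0301]
eef_rot: [0.994, 0.11, 0.0, -0.001]
ft_force: [-5.3, -1.3, 10.5]
width: 0.0274
```

Emit:
apply_moves:
  increments:
    - {"grip": 255,"xyz": [0,0,2],"rotation": [0,0,0]}
    - {"grip": 255,"xyz": [0,0,2.5],"rotation": [0,0,0]}

```text
time: 15.05
ee_pos: [0.6083, 0.1309, 0.0299]
eef_rot: [0.994, 0.11, 0.0, -0.001]
ft_force: [-13.5, -3.3, 29.3]
width: 0.0277
```

Emit:
apply_moves:
  increments:
    - {"grip": 255,"xyz": [0,0,-0.5],"rotation": [0,0,0]}
    - {"grip": 180,"xyz": [0,0,-0.5],"rotation": [0,0,0]}
    - {"grip": 120,"xyz": [0,0,-0.5],"rotation": [0,0,0]}
    - {"grip": 120,"xyz": [0,0,-0.5],"rotation": [0,0,0]}
    - {"grip": 120,"xyz": [0,0,-10],"rotation": [0,0,0]}

```text
time: 15.68
ee_pos: [0.6078, 0.1308, 0.0395]
eef_rot: [0.994, 0.11, -0.0, -0.001]
ft_force: [-0.2, -0.7, -1.1]
width: 0.0446
```

Emit:
apply_moves:
  increments:
    - {"grip": 120,"xyz": [0,0,-40],"rotation": [0,0,0]}
    - {"grip": 60,"xyz": [0,0,-90],"rotation": [0,0,0]}
    - {"grip": 0,"xyz": [0,0,-140],"rotation": [0,0,0]}
    - {"grip": 0,"xyz": [0,0,-140],"rotation": [0,0,0]}

```text
time: 16.18
ee_pos: [0.6104, 0.1309, 0.1847]
eef_rot: [0.994, 0.11, 0.004, -0.002]
ft_force: [0.7, 0.3, -0.6]
width: 0.0683
```

Run:
```python
from h import *
c=cam("scene"); cv2.imwrite("pics/s8.png",c["img"])
for n in ["scene","side"]:
    c=cam(n); P=cloud(c); m=(np.hypot(P[...,0]-.608,P[...,1]-.131)<.012)&(P[...,2]>.02)&(P[...,2]<.06); print(n,np.median(P[m][:,2]),m.sum()); near(c,amin=60)
plan(.4555,.3503,.19,55)
plan(.4555,.3503,.19,101.6)
```

```text
scene 0.03724967228239706 56
[536.9 459. ] [60.8 13.9] 77.0 z 0.025 61 [495. 208.] [190. 198. 197.]
[469.7 221.8] [38.8 38.1] 82.0 z 0.0275 101 [406. 213.] [195. 192. 181.]
[ 439.1 -327.6] [32.7 35.6] 3.6 z 0.0279 147 [198. 262.] [226. 240. 240.]
[619.7 126.3] [44.2 24.2] 65.6 z 0.0303 72 [398. 261.] [149.5 165.  166.5]
[729.3 237.4] [46.5 20.4] 50.0 z 0.0293 74 [463. 282.] [136.5 136.  129. ]
[ 564.3 -275. ] [39.3 28.8] 47.2 z 0.0282 169 [230. 293.] [227. 241. 241.]
[886.5 -47. ] [49.  18.5] 60.2 z 0.029 82 [381. 382.] [169.  167.5 159. ]
[ 877.  -105.8] [48.9 20.8] 65.3 z 0.03 80 [351. 388.] [156.5 156.5 148.5]
[920.7 -79.6] [49.5 51. ] 64.7 z 0.0285 396 [373. 402.] [237. 236. 229.]
side 0.03796151163487971 62
[ 435.5 -324.4] [26.7 42.6] 8.4 z 0.0282 89 [358. 171.] [251. 254. 255.]
[ 559.1 -271.3] [37.8 32.3] 48.7 z 0.0285 100 [313. 176.] [248.  252.5 254. ]
[918.2 -77.8] [48.9 44.3] 55.5 z 0.028 121 [169. 203.] [248. 248. 247.]
[860.8 -24.6] [50.1 23.7] 34.2 z 0.0289 71 [182. 221.] [139. 139. 138.]
[706.3 257. ] [47.1 23.2] 39.9 z 0.0303 68 [200. 322.] [124. 124. 123.]
[464.3 224.8] [36.1 40.6] 13.0 z 0.0284 147 [308. 329.] [249. 249. 248.]
[454.4 350.1] [35.6 30.5] 11.3 z 0.0302 236 [300. 380.] [253. 255. 255.]
[532.9 460.2] [61.8 11.6] 79.3 z 0.0254 143 [248. 424.] [216. 224. 229.]
t 16.32 p [0.6076 0.1306 0.179 ] q [ 9.940e-01  1.098e-01 -6.000e-04 -9.000e-04] F [ 0.4  0.1 -0.2] w 0.0803
plan xyz [-100.5, -247.6, -10.4] rot [-0.13, 0.01, -42.39]
t 16.32 p [0.6076 0.1306 0.179 ] q [ 9.940e-01  1.098e-01 -6.000e-04 -9.000e-04] F [ 0.4  0.1 -0.2] w 0.0803
plan xyz [-100.5, -247.6, -10.4] rot [-0.13, -0.04, -88.99]
```

View pics/s8.png

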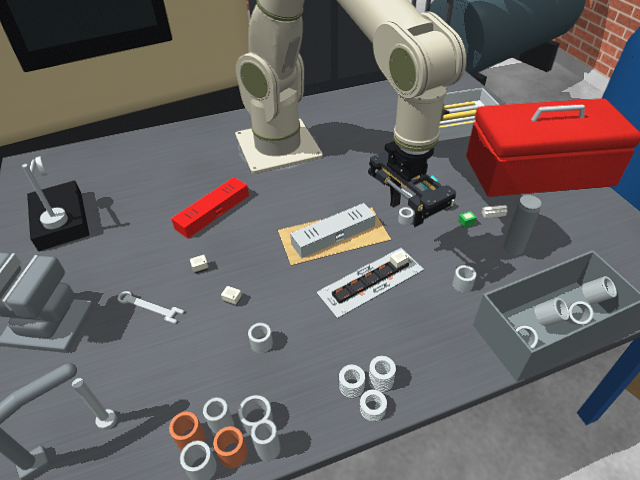

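Relay B is seated in socket 5 (398,260), and A hasn't moved. Moving to A.

Emit:
apply_moves:
  increments:
    - {"grip": 0,"xyz": [-20,-50,-10],"rotation": [0,0,-10]}
    - {"grip": 0,"xyz": [-40,-100,-10],"rotation": [0,0,-20]}
    - {"grip": 0,"xyz": [-60,-150,-10],"rotation": [0,0,-30]}
    - {"grip": 0,"xyz": [-80,-200,-10],"rotation": [0,0,-40]}
    - {"grip": 0,"xyz": [-100.5,-247.6,-10],"rotation": [0,0,-50]}

```text
time: 16.95
ee_pos: [0.4537, 0.3513, 0.1883]
eef_rot: [0.853, 0.522, -0.001, -0.001]
ft_force: [1.0, 1.0, -0.3]
width: 0.0869
```

Run:
```python
from h import *
plan(.4555,.3503,.12,101.6)
```

```text
t 16.95 p [0.4537 0.3513 0.1883] q [ 0.8528  0.5222 -0.0012 -0.0009] F [ 1.   1.  -0.3] w 0.0869
plan xyz [0.0, 2.3, 68.2] rot [-0.18, 0.01, -38.64]
```

Emit:
apply_moves:
  increments:
    - {"grip": 0,"xyz": [0,2.3,20],"rotation": [0,0,-10]}
    - {"grip": 0,"xyz": [0,2.3,40],"rotation": [0,0,-20]}
    - {"grip": 0,"xyz": [0,2.3,60],"rotation": [0,0,-30]}
    - {"grip": 0,"xyz": [0,2.3,80],"rotation": [0,0,-38.6]}
    - {"grip": 0,"xyz": [0,2.3,95],"rotation": [0,0,-38.6]}

```text
time: 17.58
ee_pos: [0.4546, 0.3495, 0.0911]
eef_rot: [0.633, 0.774, -0.002, -0.002]
ft_force: [0.1, 0.0, 0.0]
width: 0.0872
```

Run:
```python
from h import *
c=cam("side"); near(c,amin=60)
plan(.4555,.3503,.021,101.6)
```

```text
[ 560.2 -272.3] [39.4 31.9] 44.0 z 0.0283 100 [313. 176.] [242. 249. 252.]
[919.7 -78.8] [51.3 41.8] 64.6 z 0.028 119 [169. 203.] [243. 243. 241.]
[862.8 -23.5] [48.6 22. ] 27.5 z 0.0302 70 [182. 221.] [130.  130.  128.5]
[533.1 460. ] [61.3 11.3] 76.7 z 0.0256 151 [249. 423.] [254. 255. 255.]
t 17.62 p [0.454  0.3491 0.0896] q [ 0.6336  0.7736 -0.0032 -0.0017] F [-1.2 -1.1 -2.6] w 0.0867
plan xyz [1.0, 2.1, 68.5] rot [-0.4, 0.08, -0.23]
```

Emit:
apply_moves:
  increments:
    - {"grip": 0,"xyz": [0.8,1.5,35],"rotation": [-0.3,0,-0.2]}
    - {"grip": 0,"xyz": [0.8,1.5,68],"rotation": [-0.3,0,-0.2]}
    - {"grip": 0,"xyz": [0.8,1.5,68],"rotation": [-0.3,0,-0.2]}
    - {"grip": 0,"xyz": [0.8,1.5,68],"rotation": [-0.3,0,-0.2]}
    - {"grip": 0,"xyz": [0.8,1.5,68],"rotation": [-0.3,0,-0.2]}

```text
time: 18.25
ee_pos: [0.4558, 0.3507, 0.0232]
eef_rot: [0.633, 0.774, 0.0, 0.0]
ft_force: [0.5, -0.1, -0.3]
width: 0.0869
```

Run:
```python
from h import *
plan(.4555,.3503,.021,101.6)
```

```text
t 18.25 p [0.4558 0.3507 0.0232] q [6.326e-01 7.745e-01 1.000e-04 2.000e-04] F [ 0.5 -0.1 -0.3] w 0.0869
plan xyz [-0.3, -0.3, 2.2] rot [0.02, 0.01, -0.08]
```

Emit:
apply_moves:
  increments:
    - {"grip": 255,"xyz": [-0.3,-0.3,2],"rotation": [0,0,0]}
    - {"grip": 255,"xyz": [-0.3,-0.3,2],"rotation": [0,0,0]}
    - {"grip": 255,"xyz": [-0.3,-0.3,2],"rotation": [0,0,0]}
    - {"grip": 255,"xyz": [-0.3,-0.3,2],"rotation": [0,0,0]}
    - {"grip": 255,"xyz": [-0.3,-0.3,2],"rotation": [0,0,0]}

```text
time: 18.88
ee_pos: [0.4555, 0.3503, 0.0212]
eef_rot: [0.633, 0.775, 0.0, 0.0]
ft_force: [-1.0, -0.8, 0.9]
width: 0.0451
```

Emit:
apply_moves:
  increments:
    - {"grip": 255,"xyz": [0,0,0],"rotation": [0,0,0]}
    - {"grip": 255,"xyz": [0,0,0],"rotation": [0,0,0]}
    - {"grip": 255,"xyz": [0,0,-20],"rotation": [0,0,0]}
    - {"grip": 255,"xyz": [0,0,-60],"rotation": [0,0,0]}
    - {"grip": 255,"xyz": [0,0,-110],"rotation": [0,0,0]}

```text
time: 19.5
ee_pos: [0.4548, 0.3498, 0.1315]
eef_rot: [0.633, 0.775, -0.001, 0.0]
ft_force: [0.5, 0.4, -0.4]
width: 0.0276
```

Run:
```python
from h import *
plan(*sock(4),.15,BY)
```

```text
t 19.5 p [0.4548 0.3498 0.1315] q [ 0.6325  0.7745 -0.001   0.    ] F [ 0.5  0.4 -0.4] w 0.0276
plan xyz [-287.0, 107.1, -18.3] rot [-0.01, 0.12, 88.87]
```

Emit:
apply_moves:
  increments:
    - {"grip": 255,"xyz": [-45,17,-18],"rotation": [0,0,10]}
    - {"grip": 255,"xyz": [-90,34,-18],"rotation": [0,0,20]}
    - {"grip": 255,"xyz": [-140,52,-18],"rotation": [0,0,30]}
    - {"grip": 255,"xyz": [-190,70,-18],"rotation": [0,0,40]}
    - {"grip": 255,"xyz": [-240,90,-18],"rotation": [0,0,50]}

```text
time: 20.12
ee_pos: [0.5916, 0.1312, 0.1498]
eef_rot: [0.902, 0.432, -0.001, 0.0]
ft_force: [1.9, 0.6, -0.9]
width: 0.0273
```

Run:
```python
from h import *
plan(*sock(4),.08,BY)
```

```text
t 20.12 p [0.5916 0.1312 0.1498] q [ 9.018e-01  4.321e-01 -8.000e-04  4.000e-04] F [ 1.9  0.6 -0.9] w 0.0273
plan xyz [-16.0, 45.7, 69.8] rot [0.03, 0.1, 38.56]
```

Emit:
apply_moves:
  increments:
    - {"grip": 255,"xyz": [-5,15,0],"rotation": [0,0,10]}
    - {"grip": 255,"xyz": [-10,30,0],"rotation": [0,0,20]}
    - {"grip": 255,"xyz": [-16,45.7,10],"rotation": [0,0,30]}
    - {"grip": 255,"xyz": [-16,45.7,50],"rotation": [0,0,38.5]}
    - {"grip": 255,"xyz": [-16,45.7,85],"rotation": [0,0,38.5]}

```text
time: 20.75
ee_pos: [0.617, 0.0899, 0.0636]
eef_rot: [0.994, 0.109, -0.001, 0.001]
ft_force: [0.4, 0.3, -0.3]
width: 0.0277
```

Emit:
apply_moves:
  increments:
    - {"grip": 255,"xyz": [0,0,0],"rotation": [0,0,0]}
    - {"grip": 255,"xyz": [0,0,0],"rotation": [0,0,0]}

```text
time: 21.0
ee_pos: [0.6177, 0.0899, 0.0649]
eef_rot: [0.994, 0.11, 0.0, 0.001]
ft_force: [-0.6, -0.4, -0.4]
width: 0.0277
```

Run:
```python
from h import *
s=st(); c=cam("wrist"); q,m=inhand(c,s); k=q[m]; t=(k[:,2]<-6); print("top y min",np.percentile(k[t][:,1],[0.5,2]), "z",np.median(k[t][:,2]))
cv2.imwrite("pics/w9.png",c["img"])
plan(*sock(4),.05,BY)
```

```text
t 21.0 p [0.6177 0.0899 0.0649] q [9.940e-01 1.096e-01 0.000e+00 6.000e-04] F [-0.6 -0.4 -0.4] w 0.0277
top y min [-19.80657283 -19.61860364] z -9.200050286526592
t 21.05 p [0.618  0.09   0.0654] q [9.940e-01 1.095e-01 5.000e-04 5.000e-04] F [ 0.5 -0.  -0.3] w 0.0272
plan xyz [-0.9, -0.2, 15.4] rot [0.07, -0.05, -0.07]
```

View pics/w9.png

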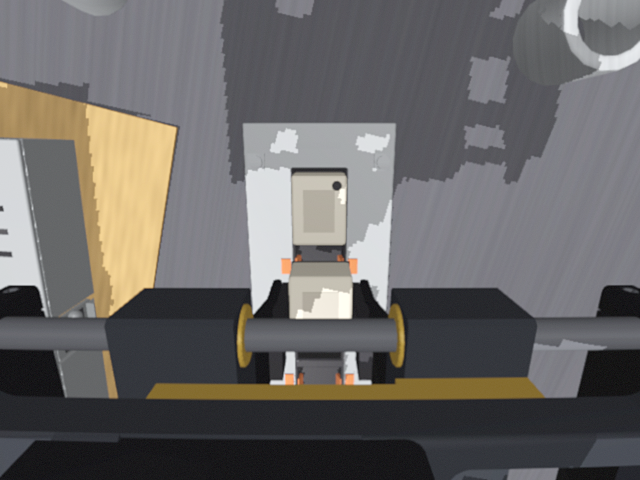

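Relay A sits about 1.8 mm forward in the hand, so I'm compensating for that.

Emit:
apply_moves:
  increments:
    - {"grip": 255,"xyz": [-0.8,1.6,10],"rotation": [0,0,0]}
    - {"grip": 255,"xyz": [-0.8,1.6,14],"rotation": [0,0,0]}
    - {"grip": 255,"xyz": [-0.8,1.6,14],"rotation": [0,0,0]}

```text
time: 21.42
ee_pos: [0.6174, 0.0882, 0.0511]
eef_rot: [0.994, 0.109, 0.0, 0.001]
ft_force: [-0.2, -0.5, 0.3]
width: 0.0277
```

Run:
```python
from h import *
plan(*(sock(4)-.0018*EY),.0285,BY)
```

```text
t 21.43 p [0.6174 0.0882 0.0511] q [9.940e-01 1.095e-01 2.000e-04 5.000e-04] F [-0.2 -0.5  0.3] w 0.0277
plan xyz [0.2, -0.1, 22.6] rot [0.06, -0.02, -0.08]
```

Emit:
apply_moves:
  increments:
    - {"grip": 255,"xyz": [0,0,8],"rotation": [0,0,0]}
    - {"grip": 255,"xyz": [0,0,13],"rotation": [0,0,0]}
    - {"grip": 255,"xyz": [0,0,17],"rotation": [0,0,0]}
    - {"grip": 255,"xyz": [0,0,21],"rotation": [0,0,0]}
    - {"grip": 255,"xyz": [0,0,23],"rotation": [0,0,0]}

```text
time: 22.05
ee_pos: [0.6178, 0.0882, 0.0291]
eef_rot: [0.994, 0.11, 0.001, 0.0]
ft_force: [-9.2, -0.1, 24.1]
width: 0.0279
```

Emit:
apply_moves:
  increments:
    - {"grip": 255,"xyz": [0,0,2],"rotation": [0,0,0]}
    - {"grip": 255,"xyz": [0,0,2.5],"rotation": [0,0,0]}

```text
time: 22.3
ee_pos: [0.6178, 0.0882, 0.029]
eef_rot: [0.994, 0.109, 0.0, -0.0]
ft_force: [-14.4, -1.1, 30.0]
width: 0.028
```

Emit:
apply_moves:
  increments:
    - {"grip": 255,"xyz": [0,0,-0.5],"rotation": [0,0,0]}
    - {"grip": 180,"xyz": [0,0,-0.5],"rotation": [0,0,0]}
    - {"grip": 120,"xyz": [0,0,-0.5],"rotation": [0,0,0]}
    - {"grip": 120,"xyz": [0,0,-0.5],"rotation": [0,0,0]}
    - {"grip": 120,"xyz": [0,0,-10],"rotation": [0,0,0]}

```text
time: 22.92
ee_pos: [0.6173, 0.0882, 0.0386]
eef_rot: [0.994, 0.109, -0.0, -0.0]
ft_force: [0.9, 0.8, 0.1]
width: 0.0448
```

Emit:
apply_moves:
  increments:
    - {"grip": 120,"xyz": [0,0,-40],"rotation": [0,0,0]}
    - {"grip": 60,"xyz": [0,0,-90],"rotation": [0,0,0]}
    - {"grip": 0,"xyz": [0,0,-150],"rotation": [0,0,0]}

```text
time: 23.3
ee_pos: [0.617, 0.088, 0.1902]
eef_rot: [0.994, 0.109, -0.001, 0.0]
ft_force: [1.2, 0.4, -0.7]
width: 0.0587
```

Run:
```python
from h import *
c=cam("side"); P=cloud(c); m=(np.hypot(P[...,0]-.617,P[...,1]-.09)<.012)&(P[...,2]>.02)&(P[...,2]<.06); print(np.median(P[m][:,2]) if m.sum() else None,m.sum()); near(c,amin=60)
y=np.radians(-40);plan(.562+.06*np.sin(y),-.2735-.06*np.cos(y),.2,-40)
```

```text
0.03780425857003422 61
[ 422.4 -354.8] [27.3 41.8] 8.1 z 0.0286 87 [364. 164.] [252. 255. 255.]
[ 560.7 -270.7] [38.4 32.1] 52.6 z 0.0282 99 [313. 176.] [248. 253. 254.]
[919.1 -79. ] [49.5 43.6] 62.7 z 0.0276 116 [169. 203.] [249.  249.  248.5]
[862.1 -23.5] [50.6 22.8] 25.9 z 0.0297 74 [182. 221.] [140.  140.  138.5]
[431.  130.5] [54.5  6.2] 10.7 z 0.03 79 [330. 297.] [123. 122. 121.]
[707.4 258.4] [46.8 19.8] 35.3 z 0.0293 68 [200. 322.] [125. 124. 123.]
[464.4 224.7] [36.  40.5] 12.3 z 0.0286 151 [308. 329.] [249. 249. 248.]
[533.  460.2] [62.  11.2] 76.5 z 0.0254 143 [249. 423.] [217. 225. 230.]
t 23.35 p [0.6206 0.0882 0.1996] q [ 9.940e-01  1.091e-01  5.200e-03 -8.000e-04] F [2.3 0.5 7.3] w 0.0625
plan xyz [-183.2, 376.9, -2.5] rot [-0.3, -0.54, 52.52]
```

Relay A is home. Relay C has been knocked aside and now reads about (424,-356). Going to D first.

Emit:
apply_moves:
  increments:
    - {"grip": 0,"xyz": [-27,55,0],"rotation": [0,0,8]}
    - {"grip": 0,"xyz": [-54,110,0],"rotation": [0,0,16]}
    - {"grip": 0,"xyz": [-81,165,0],"rotation": [0,0,24]}
    - {"grip": 0,"xyz": [-108,220,0],"rotation": [0,0,32]}
    - {"grip": 0,"xyz": [-135,275,0],"rotation": [0,0,40]}

```text
time: 23.98
ee_pos: [0.5479, -0.2114, 0.1987]
eef_rot: [0.971, -0.24, 0.005, -0.003]
ft_force: [1.3, -0.9, -0.1]
width: 0.087
```

Run:
```python
from h import *
y=np.radians(-40);plan(.562+.06*np.sin(y),-.2735-.06*np.cos(y),.2,-40)
```

```text
t 23.98 p [ 0.5479 -0.2114  0.1987] q [ 0.9708 -0.2396  0.0053 -0.0028] F [ 1.3 -0.9 -0.1] w 0.087
plan xyz [28.6, 107.0, -1.9] rot [-0.51, -0.46, 12.27]
```

Emit:
apply_moves:
  increments:
    - {"grip": 0,"xyz": [14,53,0],"rotation": [-0.3,-0.3,6]}
    - {"grip": 0,"xyz": [28.6,107,-2],"rotation": [-0.5,-0.5,12.2]}
    - {"grip": 0,"xyz": [28.6,107,-2],"rotation": [-0.5,-0.5,12.2]}
    - {"grip": 0,"xyz": [28.6,107,-2],"rotation": [-0.5,-0.5,12.2]}

```text
time: 24.48
ee_pos: [0.5237, -0.319, 0.2002]
eef_rot: [0.94, -0.341, -0.0, -0.0]
ft_force: [0.8, 0.8, 0.4]
width: 0.0872
```

Run:
```python
from h import *
st(); c=cam("wrist"); cv2.imwrite("pics/w10.png",c["img"]); near(c)
c=cam("side"); near(c,amin=60)
```

```text
t 24.48 p [ 0.5237 -0.319   0.2002] q [ 9.400e-01 -3.412e-01 -2.000e-04 -4.000e-04] F [0.8 0.8 0.4] w 0.0872
[ 561.6 -274.1] [36. 28.] 46.9 z 0.0303 1309 [321. 162.] [247. 255. 255.]
[ 430.7 -350.2] [21.3 42.9] 48.0 z 0.0302 541 [268. 311.] [232. 245. 251.]
[ 850.7 -274.4] [56.9 24.6] 25.8 z 0.0297 72 [217. 161.] [123.  123.  121.5]
[ 422.5 -356.7] [27.1 39.8] 8.7 z 0.0284 90 [365. 164.] [252. 255. 255.]
[ 560.2 -269.8] [36.3 29.7] 48.9 z 0.0287 96 [313. 176.] [248. 253. 254.]
[919.8 -79.8] [51.5 44.8] 66.2 z 0.0277 118 [169. 203.] [249. 249. 248.]
[862.  -23.2] [51.  24.9] 27.0 z 0.029 72 [182. 221.] [141. 142. 140.]
[600.8 139.3] [33.2 22.6] 72.5 z 0.0309 63 [259. 288.] [148. 164. 171.]
[431.  130.8] [54.5  6.8] 9.1 z 0.0286 74 [330. 297.] [123. 122. 121.]
[706.9 258.8] [46.8 21.5] 36.2 z 0.0291 63 [200. 322.] [125. 124. 123.]
[464.4 224.5] [36.  41.9] 13.2 z 0.0282 147 [308. 329.] [168. 169. 166.]
[532.8 459.8] [61.4 10.5] 77.8 z 0.0257 151 [248. 424.] [255. 255. 255.]
```

View pics/w10.png

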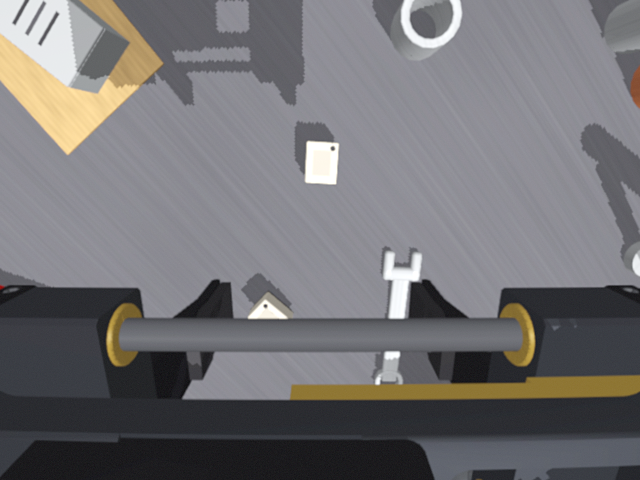

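Relay D is at (321,162), with a clear gap to the spanner (400,260). Grasping D.

Run:
```python
from h import *
plan(.5616,-.2741,.06,-43.1)
```

```text
t 24.57 p [ 0.5243 -0.3178  0.2002] q [ 9.404e-01 -3.402e-01 -2.000e-04 -6.000e-04] F [ 0.4 -0.4 -0.2] w 0.0869
plan xyz [0.8, -57.4, 140.2] rot [-0.06, 0.05, 3.32]
```

Emit:
apply_moves:
  increments:
    - {"grip": 0,"xyz": [1,-57.4,20],"rotation": [0,0,3.3]}
    - {"grip": 0,"xyz": [1,-57.4,75],"rotation": [0,0,3.3]}
    - {"grip": 0,"xyz": [1,-57.4,125],"rotation": [0,0,3.3]}
    - {"grip": 0,"xyz": [1,-57.4,140],"rotation": [0,0,3.3]}
    - {"grip": 0,"xyz": [1,-57.4,140],"rotation": [0,0,3.3]}

```text
time: 25.2
ee_pos: [0.562, -0.2737, 0.0606]
eef_rot: [0.93, -0.367, -0.0, -0.001]
ft_force: [1.3, 0.1, 0.6]
width: 0.087
```

Run:
```python
from h import *
plan(.5616,-.2741,.021,-43.1)
```

```text
t 25.2 p [ 0.562  -0.2737  0.0606] q [ 9.303e-01 -3.667e-01 -5.000e-04 -6.000e-04] F [1.3 0.1 0.6] w 0.087
plan xyz [0.0, 0.6, 39.6] rot [-0.04, 0.08, 0.08]
```

Emit:
apply_moves:
  increments:
    - {"grip": 0,"xyz": [0,0.6,25],"rotation": [0,0,0]}
    - {"grip": 0,"xyz": [0,0.6,39.5],"rotation": [0,0,0]}
    - {"grip": 60,"xyz": [0,0.6,39.5],"rotation": [0,0,0]}
    - {"grip": 120,"xyz": [0,0.6,39.5],"rotation": [0,0,0]}
    - {"grip": 255,"xyz": [0,0.6,39.5],"rotation": [0,0,0]}

```text
time: 25.82
ee_pos: [0.5622, -0.2743, 0.022]
eef_rot: [0.93, -0.367, 0.0, -0.001]
ft_force: [-0.0, 0.1, 0.1]
width: 0.0646
```

Emit:
apply_moves:
  increments:
    - {"grip": 255,"xyz": [0,0,0],"rotation": [0,0,0]}
    - {"grip": 255,"xyz": [0,0,0],"rotation": [0,0,0]}
    - {"grip": 255,"xyz": [0,0,0],"rotation": [0,0,0]}
    - {"grip": 255,"xyz": [0,0,0],"rotation": [0,0,0]}
    - {"grip": 255,"xyz": [0,0,0],"rotation": [0,0,0]}

```text
time: 26.45
ee_pos: [0.5621, -0.2743, 0.022]
eef_rot: [0.93, -0.367, 0.0, -0.001]
ft_force: [-0.4, 0.8, -0.4]
width: 0.0276
```

Emit:
apply_moves:
  increments:
    - {"grip": 255,"xyz": [0,0,0],"rotation": [0,0,0]}
    - {"grip": 255,"xyz": [0,0,-20],"rotation": [0,0,0]}
    - {"grip": 255,"xyz": [0,0,-60],"rotation": [0,0,0]}
    - {"grip": 255,"xyz": [0,0,-110],"rotation": [0,0,0]}

```text
time: 26.95
ee_pos: [0.5616, -0.2744, 0.1339]
eef_rot: [0.93, -0.367, -0.0, -0.001]
ft_force: [0.6, 0.3, -0.9]
width: 0.0278
```

Run:
```python
from h import *
plan(*sock(2),.13,BY)
```

```text
t 26.95 p [ 0.5616 -0.2744  0.1339] q [ 9.303e-01 -3.668e-01 -2.000e-04 -5.000e-04] F [ 0.6  0.3 -0.9] w 0.0278
plan xyz [-138.7, -256.9, 4.2] rot [-0.07, 0.02, -55.69]
```

Emit:
apply_moves:
  increments:
    - {"grip": 255,"xyz": [-27,-51,0],"rotation": [0,0,-10]}
    - {"grip": 255,"xyz": [-54,-102,0],"rotation": [0,0,-20]}
    - {"grip": 255,"xyz": [-81,-154,0],"rotation": [0,0,-30]}
    - {"grip": 255,"xyz": [-110,-205,0],"rotation": [0,0,-40]}
    - {"grip": 255,"xyz": [-138.7,-257,0],"rotation": [0,0,-50]}

```text
time: 27.58
ee_pos: [0.6361, 0.0096, 0.136]
eef_rot: [0.998, 0.063, 0.001, -0.0]
ft_force: [1.0, 0.4, -0.1]
width: 0.028
```

Run:
```python
from h import *
plan(*sock(2),.065,BY)
```

```text
t 27.57 p [0.6361 0.0096 0.136 ] q [ 9.98e-01  6.32e-02  9.00e-04 -5.00e-04] F [ 1.   0.4 -0.1] w 0.028
plan xyz [-0.9, 1.5, 71.0] rot [-0.04, -0.1, -5.4]
```

Emit:
apply_moves:
  increments:
    - {"grip": 255,"xyz": [-0.9,1.5,30],"rotation": [0,0,-5.4]}
    - {"grip": 255,"xyz": [-0.9,1.5,60],"rotation": [0,0,-5.4]}
    - {"grip": 255,"xyz": [-0.9,1.5,71],"rotation": [0,0,-5.4]}
    - {"grip": 255,"xyz": [-0.9,1.5,71],"rotation": [0,0,-5.4]}
    - {"grip": 255,"xyz": [-0.9,1.5,71],"rotation": [0,0,-5.4]}

```text
time: 28.2
ee_pos: [0.6364, 0.0078, 0.0666]
eef_rot: [0.994, 0.11, 0.002, -0.0]
ft_force: [1.2, 0.5, -0.4]
width: 0.0277
```

Run:
```python
from h import *
s=st(); c=cam("wrist"); q,m=inhand(c,s); k=q[m]; t=(k[:,2]<-6); print("top y min",np.percentile(k[t][:,1],[0.5,2]), "z",np.median(k[t][:,2]))
im,W=sockview(c,BB,BY,"pics/rect11.png")
plan(*sock(2),.05,BY)
```

```text
t 28.2 p [0.6364 0.0078 0.0666] q [ 9.939e-01  1.100e-01  1.900e-03 -3.000e-04] F [ 1.2  0.5 -0.4] w 0.0277
top y min [-18.13516752 -17.87334162] z -8.399657749426567
t 28.25 p [0.6364 0.0079 0.0665] q [ 9.939e-01  1.100e-01  1.900e-03 -4.000e-04] F [ 0.3  0.7 -0.4] w 0.0277
plan xyz [-0.8, -0.3, 16.5] rot [-0.02, -0.23, -0.02]
```

View pics/rect11.png

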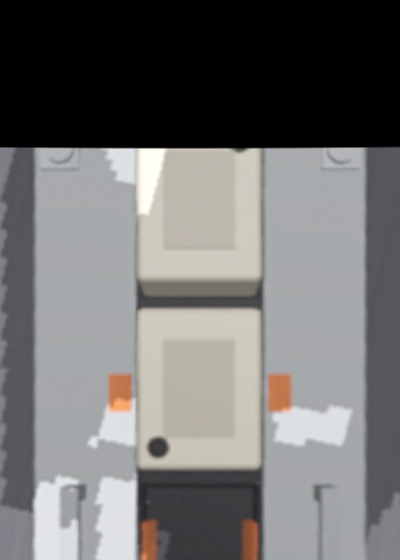

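The rectified view shows both relays in line in sockets 4 and 5, and D is centred in the hand. Inserting.

Emit:
apply_moves:
  increments:
    - {"grip": 255,"xyz": [-0.7,0,14],"rotation": [0,-0.2,0]}
    - {"grip": 255,"xyz": [-0.7,0,16],"rotation": [0,-0.2,0]}
    - {"grip": 255,"xyz": [-0.7,0,16],"rotation": [0,-0.2,0]}

```text
time: 28.62
ee_pos: [0.6355, 0.0077, 0.0501]
eef_rot: [0.994, 0.11, -0.0, -0.0]
ft_force: [-0.0, 0.0, -1.2]
width: 0.0276
```

Run:
```python
from h import *
plan(*(sock(2)),.0295,BY)
```

```text
t 28.62 p [0.6355 0.0077 0.0501] q [ 9.939e-01  1.100e-01 -2.000e-04 -2.000e-04] F [-0.   0.  -1.2] w 0.0276
plan xyz [0.2, -0.3, 20.6] rot [-0.02, 0.02, -0.02]
```

Emit:
apply_moves:
  increments:
    - {"grip": 255,"xyz": [0.2,-0.2,7],"rotation": [0,0,0]}
    - {"grip": 255,"xyz": [0.2,-0.2,12],"rotation": [0,0,0]}
    - {"grip": 255,"xyz": [0.2,-0.2,16],"rotation": [0,0,0]}
    - {"grip": 255,"xyz": [0.2,-0.2,19],"rotation": [0,0,0]}
    - {"grip": 255,"xyz": [0.2,-0.2,21],"rotation": [0,0,0]}

```text
time: 29.25
ee_pos: [0.6358, 0.0078, 0.0299]
eef_rot: [0.994, 0.11, -0.0, -0.0]
ft_force: [-10.7, -0.9, 23.9]
width: 0.0279
```

Emit:
apply_moves:
  increments:
    - {"grip": 255,"xyz": [0,0,2],"rotation": [0,0,0]}
    - {"grip": 255,"xyz": [0,0,2.5],"rotation": [0,0,0]}

```text
time: 29.5
ee_pos: [0.6358, 0.0078, 0.0299]
eef_rot: [0.994, 0.11, -0.0, -0.001]
ft_force: [-15.1, 1.2, 28.3]
width: 0.0278
```

Emit:
apply_moves:
  increments:
    - {"grip": 255,"xyz": [0,0,-0.5],"rotation": [0,0,0]}
    - {"grip": 180,"xyz": [0,0,-0.5],"rotation": [0,0,0]}
    - {"grip": 120,"xyz": [0,0,-0.5],"rotation": [0,0,0]}
    - {"grip": 120,"xyz": [0,0,-0.5],"rotation": [0,0,0]}
    - {"grip": 120,"xyz": [0,0,-10],"rotation": [0,0,0]}

```text
time: 30.12
ee_pos: [0.6354, 0.0078, 0.0394]
eef_rot: [0.994, 0.11, -0.001, -0.001]
ft_force: [-0.1, -0.2, 0.8]
width: 0.0442
```

Emit:
apply_moves:
  increments:
    - {"grip": 120,"xyz": [0,0,-40],"rotation": [0,0,0]}
    - {"grip": 110,"xyz": [0,0,-90],"rotation": [0,0,0]}
    - {"grip": 100,"xyz": [0,0,-150],"rotation": [0,0,0]}
    - {"grip": 100,"xyz": [0,0,-150],"rotation": [0,0,0]}

```text
time: 30.62
ee_pos: [0.6384, 0.0073, 0.1956]
eef_rot: [0.994, 0.11, 0.004, -0.001]
ft_force: [-0.1, -0.9, -1.3]
width: 0.0525
```

Run:
```python
from h import *
for n in ["scene","side"]:
    c=cam(n); print(n); near(c,amin=60)
    P=cloud(c); m=(np.hypot(P[...,0]-.6355,P[...,1]-.008)<.012)&(P[...,2]>.02)&(P[...,2]<.06); print("D",np.median(P[m][:,2]) if m.sum() else None,m.sum())
    g=c["img"].astype(int);m=(g[...,2]>80)&(g[...,1]<70)&(g[...,0]<70)&(P[...,1]<-.1)&(P[...,1]>-.45)&(P[...,2]>.005)&(P[...,0]<.5)&(P[...,0]>.1)
    print(cv2.boxPoints(cv2.minAreaRect((P[m][:,:2]*1000).astype(np.float32))).round())
y=np.radians(9);plan(.424+.06*np.sin(y),-.356-.06*np.cos(y),.2,9)
```

```text
scene
[ 425.6 -358.3] [34.7 34.3] 7.5 z 0.0284 136 [184. 261.] [226.  240.  240.5]
[616.9 108.6] [30.9 78.4] 13.0 z 0.0306 152 [391. 265.] [123.5 136.  136. ]
[648.6   4.1] [42.1 21.4] 69.2 z 0.0304 77 [357. 284.] [123. 136. 137.]
[886.9 -47.2] [49. 19.] 60.8 z 0.0296 81 [380. 382.] [166. 165. 157.]
[ 877.  -105.9] [48.8 19. ] 64.7 z 0.0308 81 [351. 388.] [158. 158. 149.]
[920.2 -79.5] [50.3 51.7] 32.5 z 0.0284 401 [373. 402.] [237. 236. 229.]
D 0.03807380652012915 61
[[ 162. -176.]
 [ 274. -371.]
 [ 330. -339.]
 [ 218. -143.]]
side
[ 422.5 -357.1] [27.  44.7] 8.2 z 0.0283 92 [365. 164.] [252. 255. 255.]
[919.7 -79. ] [51.1 42.6] 63.9 z 0.0277 121 [169. 203.] [249. 249. 248.]
[431.1 130. ] [54.6  6.9] 10.2 z 0.029 73 [330. 297.] [122. 122. 121.]
[464.3 225.3] [36.1 41.7] 12.1 z 0.0283 154 [308. 329.] [249.  248.5 247.5]
[532.8 459.8] [62.2 11.2] 78.5 z 0.026 142 [249. 423.] [217. 225. 230.]
D 0.037970540722382706 55
[[ 159. -175.]
 [ 318. -343.]
 [ 359. -304.]
 [ 200. -137.]]
t 30.73 p [0.636  0.0077 0.1903] q [ 9.939e-01  1.099e-01  1.000e-04 -9.000e-04] F [-1.2  0.7 -1.5] w 0.0528
plan xyz [-290.1, 368.5, -10.5] rot [-0.1, -0.02, 3.61]
```

Emit:
apply_moves:
  increments:
    - {"grip": 70,"xyz": [-37,47,-5],"rotation": [0,0,1]}
    - {"grip": 70,"xyz": [-74,94,-10],"rotation": [0,0,2]}
    - {"grip": 70,"xyz": [-111,141,-10],"rotation": [0,0,3]}
    - {"grip": 70,"xyz": [-148,188,-10],"rotation": [0,0,3.6]}
    - {"grip": 70,"xyz": [-185,235,-10],"rotation": [0,0,3.6]}

```text
time: 31.35
ee_pos: [0.5051, -0.2632, 0.1986]
eef_rot: [0.997, 0.079, -0.001, -0.001]
ft_force: [1.1, -0.2, 0.4]
width: 0.0631
```

Run:
```python
from h import *
y=np.radians(9);plan(.424+.06*np.sin(y),-.356-.06*np.cos(y),.2,9)
```

```text
t 31.35 p [ 0.5051 -0.2632  0.1986] q [ 9.969e-01  7.860e-02 -7.000e-04 -1.300e-03] F [ 1.1 -0.2  0.4] w 0.0631
plan xyz [-94.7, 138.9, -1.6] rot [-0.15, 0.07, 0.02]
```

Emit:
apply_moves:
  increments:
    - {"grip": 70,"xyz": [-32,46,0],"rotation": [0,0,0]}
    - {"grip": 70,"xyz": [-64,92,0],"rotation": [0,0,0]}
    - {"grip": 70,"xyz": [-94.7,139,0],"rotation": [0,0,0]}
    - {"grip": 70,"xyz": [-94.7,139,0],"rotation": [0,0,0]}
    - {"grip": 70,"xyz": [-94.7,139,0],"rotation": [0,0,0]}

```text
time: 31.98
ee_pos: [0.4333, -0.4146, 0.1972]
eef_rot: [0.997, 0.079, -0.001, -0.002]
ft_force: [0.9, 0.6, 0.1]
width: 0.0631
```

Run:
```python
from h import *
st(); c=cam("wrist"); cv2.imwrite("pics/w12.png",c["img"]); near(c)
```

```text
t 31.98 p [ 0.4333 -0.4146  0.1972] q [ 0.9969  0.0786 -0.0014 -0.002 ] F [0.9 0.6 0.1] w 0.0631
[ 680.  -247.6] [11.5 38.8] 19.3 z 0.028 438 [634.  86.] [168.5 165.  163. ]
[ 423.6 -358.1] [28.  36.2] 6.7 z 0.0303 1328 [320. 165.] [255. 255. 255.]
```

View pics/w12.png

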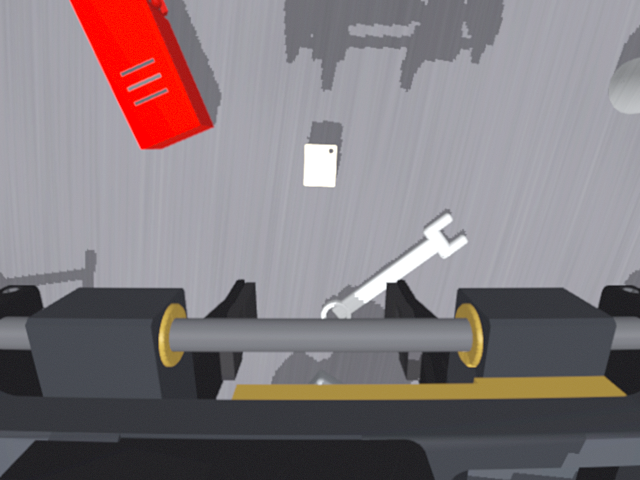

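Relay C is at (320,165), upright and clear of the red cover and the spanner: world (423.6,-358.1), grip axis 6.7°.

Run:
```python
from h import *
plan(.4236,-.3581,.06,6.7)
```

```text
t 32.02 p [ 0.434  -0.414   0.1974] q [ 0.9968  0.0794 -0.0012 -0.002 ] F [ 0.9  0.3 -0.2] w 0.0629
plan xyz [-1.1, -56.3, 137.6] rot [-0.23, 0.12, 2.41]
```

Emit:
apply_moves:
  increments:
    - {"grip": 70,"xyz": [-1.2,-56.3,20],"rotation": [-0.2,0.1,2.4]}
    - {"grip": 70,"xyz": [-1.2,-56.3,75],"rotation": [-0.2,0.1,2.4]}
    - {"grip": 70,"xyz": [-1.2,-56.3,125],"rotation": [-0.2,0.1,2.4]}
    - {"grip": 70,"xyz": [-1.2,-56.3,137],"rotation": [-0.2,0.1,2.4]}
    - {"grip": 70,"xyz": [-1.2,-56.3,137],"rotation": [-0.2,0.1,2.4]}

```text
time: 32.65
ee_pos: [0.4239, -0.3577, 0.061]
eef_rot: [0.998, 0.059, -0.001, -0.0]
ft_force: [0.3, -0.0, 0.0]
width: 0.0629
```

Run:
```python
from h import *
plan(.4236,-.3581,.021,6.7)
```

```text
t 32.65 p [ 0.4239 -0.3577  0.061 ] q [ 9.983e-01  5.890e-02 -5.000e-04 -4.000e-04] F [ 0.3 -0.   0. ] w 0.0629
plan xyz [-0.3, 0.4, 40.0] rot [-0.04, 0.06, 0.06]
```

Emit:
apply_moves:
  increments:
    - {"grip": 70,"xyz": [-0.3,0.4,25],"rotation": [0,0,0]}
    - {"grip": 70,"xyz": [-0.3,0.4,40],"rotation": [0,0,0]}
    - {"grip": 90,"xyz": [-0.3,0.4,40],"rotation": [0,0,0]}
    - {"grip": 160,"xyz": [-0.3,0.4,40],"rotation": [0,0,0]}
    - {"grip": 255,"xyz": [-0.3,0.4,40],"rotation": [0,0,0]}

```text
time: 33.28
ee_pos: [0.4241, -0.3585, 0.0219]
eef_rot: [0.998, 0.059, 0.0, -0.0]
ft_force: [-0.2, 0.1, 0.2]
width: 0.0441
```

Emit:
apply_moves:
  increments:
    - {"grip": 255,"xyz": [0,0,0],"rotation": [0,0,0]}
    - {"grip": 255,"xyz": [0,0,0],"rotation": [0,0,0]}
    - {"grip": 255,"xyz": [0,0,0],"rotation": [0,0,0]}
    - {"grip": 255,"xyz": [0,0,0],"rotation": [0,0,0]}

```text
time: 33.78
ee_pos: [0.4243, -0.3586, 0.0223]
eef_rot: [0.998, 0.059, 0.0, 0.0]
ft_force: [-0.3, 0.3, 5.4]
width: 0.0278
```

Emit:
apply_moves:
  increments:
    - {"grip": 255,"xyz": [0,0,0],"rotation": [0,0,0]}
    - {"grip": 255,"xyz": [0,0,-20],"rotation": [0,0,0]}
    - {"grip": 255,"xyz": [0,0,-60],"rotation": [0,0,0]}
    - {"grip": 255,"xyz": [0,0,-110],"rotation": [0,0,0]}

```text
time: 34.28
ee_pos: [0.4236, -0.3585, 0.1339]
eef_rot: [0.998, 0.059, -0.0, -0.0]
ft_force: [1.4, -0.1, -0.2]
width: 0.0278
```

Run:
```python
from h import *
plan(*sock(1),.13,BY)
```

```text
t 34.27 p [ 0.4236 -0.3585  0.1339] q [ 9.983e-01  5.870e-02 -3.000e-04 -1.000e-04] F [ 1.4 -0.1 -0.2] w 0.0278
plan xyz [257.7, -297.3, 3.9] rot [-0.01, 0.03, -5.92]
```

Emit:
apply_moves:
  increments:
    - {"grip": 255,"xyz": [40,-46,0],"rotation": [0,0,-1.5]}
    - {"grip": 255,"xyz": [80,-92,0],"rotation": [0,0,-3]}
    - {"grip": 255,"xyz": [120,-138,0],"rotation": [0,0,-4.5]}
    - {"grip": 255,"xyz": [160,-184,0],"rotation": [0,0,-5.9]}
    - {"grip": 255,"xyz": [200,-230,0],"rotation": [0,0,-5.9]}

```text
time: 34.9
ee_pos: [0.5963, -0.1051, 0.1354]
eef_rot: [0.994, 0.11, 0.0, 0.0]
ft_force: [0.2, -0.4, 0.6]
width: 0.0274
```

Run:
```python
from h import *
plan(*sock(1),.065,BY)
```

```text
t 34.9 p [ 0.5963 -0.1051  0.1354] q [9.939e-01 1.100e-01 3.000e-04 1.000e-04] F [ 0.2 -0.4  0.6] w 0.0274
plan xyz [63.0, -59.8, 70.4] rot [0.02, -0.03, -0.02]
```

Emit:
apply_moves:
  increments:
    - {"grip": 255,"xyz": [35,-33,0],"rotation": [0,0,0]}
    - {"grip": 255,"xyz": [63,-59.8,15],"rotation": [0,0,0]}
    - {"grip": 255,"xyz": [63,-59.8,55],"rotation": [0,0,0]}
    - {"grip": 255,"xyz": [63,-59.8,71],"rotation": [0,0,0]}
    - {"grip": 255,"xyz": [63,-59.8,71],"rotation": [0,0,0]}

```text
time: 35.52
ee_pos: [0.644, -0.0338, 0.0644]
eef_rot: [0.994, 0.109, -0.001, 0.0]
ft_force: [0.2, 0.4, -0.7]
width: 0.0276
```

Emit:
apply_moves:
  increments:
    - {"grip": 255,"xyz": [0,0,0],"rotation": [0,0,0]}

```text
time: 35.65
ee_pos: [0.6448, -0.0346, 0.0662]
eef_rot: [0.994, 0.109, 0.001, 0.0]
ft_force: [0.6, -0.6, -0.8]
width: 0.0275
```

Run:
```python
from h import *
s=st(); c=cam("wrist"); q,m=inhand(c,s); k=q[m]; t=(k[:,2]<-6); print("top y min",np.percentile(k[t][:,1],[0.5,2]), "z",np.median(k[t][:,2]))
plan(*sock(1),.05,BY)
```

```text
t 35.65 p [ 0.6448 -0.0346  0.0662] q [9.941e-01 1.089e-01 6.000e-04 5.000e-04] F [ 0.6 -0.6 -0.8] w 0.0275
top y min [-18.57873859 -18.30978592] z -8.079681176819111
t 35.7 p [ 0.6448 -0.0347  0.0662] q [9.941e-01 1.088e-01 6.000e-04 5.000e-04] F [-0.3 -0.8 -0. ] w 0.0276
plan xyz [0.3, -1.7, 16.2] rot [0.07, -0.06, -0.16]
```

Emit:
apply_moves:
  increments:
    - {"grip": 255,"xyz": [0.2,-1.2,14],"rotation": [0,0,-0.1]}
    - {"grip": 255,"xyz": [0.2,-1.2,16],"rotation": [0,0,-0.1]}
    - {"grip": 255,"xyz": [0.2,-1.2,16],"rotation": [0,0,-0.1]}

```text
time: 36.08
ee_pos: [0.6445, -0.0335, 0.0499]
eef_rot: [0.994, 0.11, 0.0, 0.0]
ft_force: [0.8, 0.2, -0.5]
width: 0.0275
```

Run:
```python
from h import *
plan(*(sock(1)-.0005*EY),.0295,BY)
```

```text
t 36.08 p [ 0.6445 -0.0335  0.0499] q [9.940e-01 1.097e-01 3.000e-04 5.000e-04] F [ 0.8  0.2 -0.5] w 0.0275
plan xyz [0.3, 0.0, 20.4] rot [0.06, -0.03, -0.06]
```

Emit:
apply_moves:
  increments:
    - {"grip": 255,"xyz": [0.2,0,7],"rotation": [0,0,0]}
    - {"grip": 255,"xyz": [0.2,0,12],"rotation": [0,0,0]}
    - {"grip": 255,"xyz": [0.2,0,16],"rotation": [0,0,0]}
    - {"grip": 255,"xyz": [0.2,0,19],"rotation": [0,0,0]}
    - {"grip": 255,"xyz": [0.2,0,21],"rotation": [0,0,0]}

```text
time: 36.7
ee_pos: [0.645, -0.0335, 0.0302]
eef_rot: [0.994, 0.11, 0.0, 0.0]
ft_force: [-11.0, 1.2, 25.8]
width: 0.0276
```

Emit:
apply_moves:
  increments:
    - {"grip": 255,"xyz": [0,0,2],"rotation": [0,0,0]}
    - {"grip": 255,"xyz": [0,0,2.5],"rotation": [0,0,0]}

```text
time: 36.95
ee_pos: [0.645, -0.0335, 0.0302]
eef_rot: [0.994, 0.11, 0.0, -0.0]
ft_force: [-13.0, 1.8, 28.9]
width: 0.0277
```

Emit:
apply_moves:
  increments:
    - {"grip": 255,"xyz": [0,0,-0.5],"rotation": [0,0,0]}
    - {"grip": 180,"xyz": [0,0,-0.5],"rotation": [0,0,0]}
    - {"grip": 120,"xyz": [0,0,-0.5],"rotation": [0,0,0]}
    - {"grip": 120,"xyz": [0,0,-0.5],"rotation": [0,0,0]}
    - {"grip": 120,"xyz": [0,0,-10],"rotation": [0,0,0]}

```text
time: 37.58
ee_pos: [0.6446, -0.0335, 0.0397]
eef_rot: [0.994, 0.11, -0.0, -0.0]
ft_force: [-0.5, -0.2, 0.3]
width: 0.0444
```

Emit:
apply_moves:
  increments:
    - {"grip": 120,"xyz": [0,0,-40],"rotation": [0,0,0]}
    - {"grip": 0,"xyz": [0,0,-90],"rotation": [0,0,0]}
    - {"grip": 0,"xyz": [0,0,-150],"rotation": [0,0,0]}
    - {"grip": 0,"xyz": [0,0,-150],"rotation": [0,0,0]}

```text
time: 38.08
ee_pos: [0.6474, -0.0341, 0.1959]
eef_rot: [0.994, 0.109, 0.005, 0.0]
ft_force: [0.8, -0.3, -1.3]
width: 0.0678
```

Run:
```python
from h import *
for n in ["scene","side"]:
    c=cam(n); print(n); cv2.imwrite(f"pics/{n}13.png",cv2.resize(c["img"][190:330,200:440] if n=="scene" else c["img"][200:330,200:400],None,fx=3,fy=3)); near(c,amin=60)
    P=cloud(c)
    for i in (1,2,4,5):
        p=sock(i); m=(np.hypot(P[...,0]-p[0],P[...,1]-p[1])<.012)&(P[...,2]>.025)&(P[...,2]<.06); print(i,np.median(P[m][:,2]).round(4) if m.sum() else None,m.sum())
    for rc,z,a,px,col in top_rects(c,0.040,.052,amin=500): print("cover",np.round(rc[0],1),np.round(rc[1],1),round(rc[2],1),"z",round(float(z),4),a)
y=np.radians(10);plan(.451+.05*np.sin(y),.0205-.05*np.cos(y),.19,10)
```

```text
scene
[536.3 458.4] [59.3 14.1] 82.9 z 0.0249 63 [495. 208.] [194. 202. 202.]
[471.2 221.2] [38.  39.2] 67.5 z 0.0282 103 [406. 213.] [189. 187. 178.]
[616.2 108.8] [32.1 78.2] 15.9 z 0.0308 153 [391. 265.] [121. 134. 134.]
[644.3 -13.1] [27.5 79. ] 12.1 z 0.0295 144 [350. 288.] [122. 135. 135.]
[886.5 -46.5] [48.9 18.3] 62.2 z 0.0293 76 [381. 382.] [164.5 163.  155.5]
[ 877.2 -105.6] [48.9 19.7] 66.9 z 0.0296 83 [351. 388.] [157. 156. 149.]
[920.7 -79.5] [49.6 52. ] 64.8 z 0.0285 394 [373. 402.] [237. 236. 229.]
1 0.038 68
2 0.0381 64
4 0.0382 57
5 0.0375 55
cover [464.1 -33.7] [ 60.6 113.4] 10.0 z 0.0437 610
side
[918.3 -77.7] [49.4 44.2] 56.7 z 0.0282 118 [169. 203.] [249. 249. 248.]
[860.4 -23.7] [50.3 25.1] 33.4 z 0.0292 63 [182. 221.] [140. 140. 139.]
[431.  130.5] [54.5  5.9] 9.6 z 0.029 78 [331. 297.] [122. 122. 121.]
[706.9 257.9] [47.6 23.1] 37.1 z 0.0294 69 [201. 322.] [122. 123. 121.]
[464.5 224.3] [36.1 40.3] 12.3 z 0.0282 156 [308. 329.] [248.5 248.  247. ]
[532.9 459.7] [61.4 10.8] 77.3 z 0.0255 140 [249. 423.] [247.5 251.  253. ]
1 0.0379 50
2 0.0377 49
4 0.0376 57
5 0.0378 64
cover [451.3  21.7] [ 54.7 226.3] 10.1 z 0.0439 1564
t 38.17 p [ 0.6449 -0.0335  0.1906] q [ 9.940e-01  1.096e-01  7.000e-04 -4.000e-04] F [ 0.  -0.4 -0.3] w 0.0762
plan xyz [-179.8, -45.0, 0.4] rot [-0.03, -0.08, 2.58]
```

View pics/scene13.png

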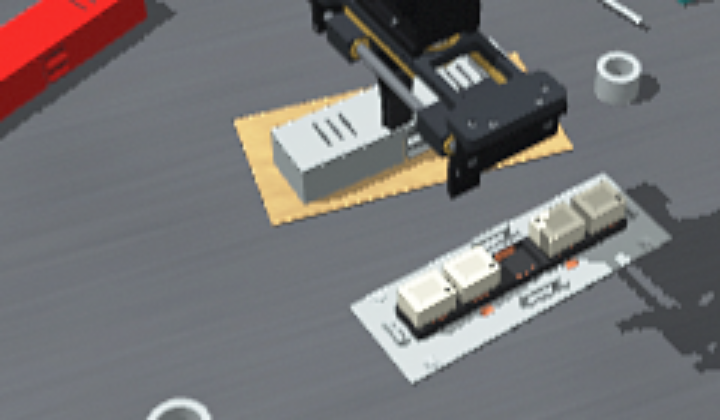

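All four relays are home (tops at 38 mm) and the cover hasn't moved on the card. Fetching the cover.

Run:
```python
from h import *
plan(.451,.0205,.10,9.96)
```

```text
t 38.17 p [ 0.6449 -0.0335  0.1906] q [ 9.940e-01  1.096e-01  7.000e-04 -4.000e-04] F [ 0.  -0.4 -0.3] w 0.0762
plan xyz [-177.6, -94.9, 90.4] rot [-0.03, -0.08, 2.62]
```

Emit:
apply_moves:
  increments:
    - {"grip": 0,"xyz": [-50,-27,0],"rotation": [0,0,1]}
    - {"grip": 0,"xyz": [-100,-54,0],"rotation": [0,0,2]}
    - {"grip": 0,"xyz": [-150,-80,20],"rotation": [0,0,2.6]}
    - {"grip": 0,"xyz": [-177.6,-94.9,60],"rotation": [0,0,2.6]}
    - {"grip": 0,"xyz": [-177.6,-94.9,90],"rotation": [0,0,2.6]}

```text
time: 38.8
ee_pos: [0.4479, 0.0214, 0.0982]
eef_rot: [0.996, 0.088, -0.001, -0.001]
ft_force: [-0.2, -0.6, -0.1]
width: 0.0871
```

Emit:
apply_moves:
  increments:
    - {"grip": 0,"xyz": [0,0,0],"rotation": [0,0,0]}

```text
time: 38.92
ee_pos: [0.4458, 0.0211, 0.0962]
eef_rot: [0.996, 0.088, -0.003, -0.0]
ft_force: [0.1, -0.1, 1.2]
width: 0.0869
```

Run:
```python
from h import *
c=cam("wrist");im=c["img"]; cv2.imwrite("pics/w14.png",im)
for rc,z,a,px,col in top_rects(c,0.040,.052,amin=1500): print("cover",np.round(rc[0],1),np.round(rc[1],1),round(rc[2],1),"z",round(float(z),4),a)
plan(.451,.0205,.030,9.96)
```

```text
cover [444.4  60.4] [ 56.3 141.1] 9.9 z 0.0453 23419
cover [463.6 -50. ] [56.7 38.2] 11.3 z 0.0453 2759
t 38.98 p [0.4465 0.0212 0.0972] q [ 9.961e-01  8.810e-02 -2.300e-03 -5.000e-04] F [-0.   0.6  0. ] w 0.087
plan xyz [4.6, 1.6, 67.2] rot [-0.08, 0.26, 0.15]
```

View pics/w14.png

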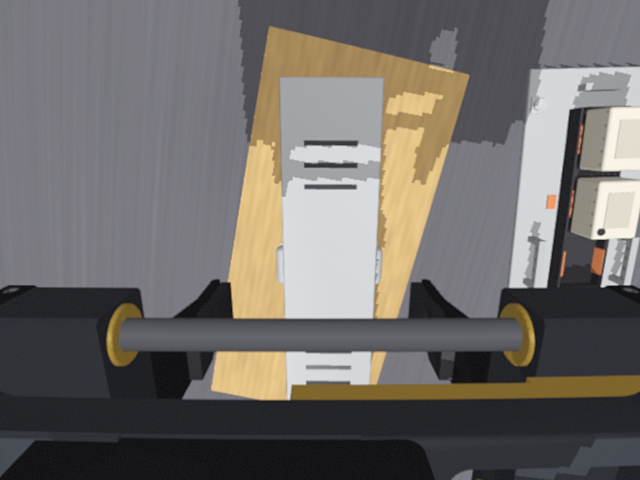

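The picture shows the cover between the fingers; its centre comes out at (451.4, 20.6), as placed.

Emit:
apply_moves:
  increments:
    - {"grip": 0,"xyz": [4.6,1.6,15],"rotation": [0,0.2,0.1]}
    - {"grip": 0,"xyz": [4.6,1.6,34],"rotation": [0,0.2,0.1]}
    - {"grip": 0,"xyz": [4.6,1.6,34],"rotation": [0,0.2,0.1]}
    - {"grip": 0,"xyz": [4.6,1.6,34],"rotation": [0,0.2,0.1]}

```text
time: 39.48
ee_pos: [0.4518, 0.0204, 0.0637]
eef_rot: [0.996, 0.087, -0.0, -0.001]
ft_force: [0.5, 0.4, 0.1]
width: 0.0872
```

Run:
```python
from h import *
plan(.4511,.0205,.030,9.96)
```

```text
t 39.48 p [0.4518 0.0204 0.0637] q [ 9.962e-01  8.710e-02 -2.000e-04 -6.000e-04] F [0.5 0.4 0.1] w 0.0872
plan xyz [-0.6, -0.2, 33.7] rot [-0.07, 0.02, 0.03]
```

Emit:
apply_moves:
  increments:
    - {"grip": 0,"xyz": [-0.6,-0.2,20],"rotation": [0,0,0]}
    - {"grip": 0,"xyz": [-0.6,-0.2,33.5],"rotation": [0,0,0]}
    - {"grip": 0,"xyz": [-0.6,-0.2,33.5],"rotation": [0,0,0]}
    - {"grip": 0,"xyz": [-0.6,-0.2,33.5],"rotation": [0,0,0]}

```text
time: 39.98
ee_pos: [0.4516, 0.0205, 0.0308]
eef_rot: [0.996, 0.087, 0.0, -0.001]
ft_force: [-0.2, -0.0, 0.3]
width: 0.0869
```

Run:
```python
from h import *
plan(.4511,.0205,.0295,9.96)
```

```text
t 39.98 p [0.4516 0.0205 0.0308] q [ 9.962e-01  8.700e-02  1.000e-04 -6.000e-04] F [-0.2 -0.   0.3] w 0.0869
plan xyz [-0.5, -0.1, 1.3] rot [-0.07, -0.02, 0.02]
```

Emit:
apply_moves:
  increments:
    - {"grip": 50,"xyz": [-0.5,0,1.2],"rotation": [0,0,0]}
    - {"grip": 80,"xyz": [-0.5,0,1.2],"rotation": [0,0,0]}
    - {"grip": 120,"xyz": [-0.5,0,1.2],"rotation": [0,0,0]}
    - {"grip": 255,"xyz": [-0.5,0,1.2],"rotation": [0,0,0]}
    - {"grip": 255,"xyz": [-0.5,0,1.2],"rotation": [0,0,0]}
  squeeze: 60

```text
time: 40.6
ee_pos: [0.4509, 0.0204, 0.0295]
eef_rot: [0.996, 0.087, -0.0, -0.001]
ft_force: [0.9, 0.4, -1.7]
width: 0.0586
```

Emit:
apply_moves:
  increments:
    - {"grip": 255,"xyz": [0,0,0],"rotation": [0,0,0]}
    - {"grip": 255,"xyz": [0,0,0],"rotation": [0,0,0]}
    - {"grip": 255,"xyz": [0,0,-10],"rotation": [0,0,0]}
    - {"grip": 255,"xyz": [0,0,-35],"rotation": [0,0,0]}
    - {"grip": 255,"xyz": [0,0,-70],"rotation": [0,0,0]}

```text
time: 41.22
ee_pos: [0.4504, 0.02, 0.1004]
eef_rot: [0.996, 0.087, -0.001, -0.0]
ft_force: [1.2, 0.3, -1.3]
width: 0.0586
```

Run:
```python
from h import *
plan(.6266,.0495,.10,12.65)
```

```text
t 41.23 p [0.4504 0.02   0.1004] q [ 9.962e-01  8.690e-02 -6.000e-04 -3.000e-04] F [ 1.2  0.3 -1.3] w 0.0586
plan xyz [178.6, 1.5, 0.1] rot [-0.04, 0.07, -2.68]
```

Emit:
apply_moves:
  increments:
    - {"grip": 255,"xyz": [45,0,0],"rotation": [0,0,-0.7]}
    - {"grip": 255,"xyz": [90,0,0],"rotation": [0,0,-1.4]}
    - {"grip": 255,"xyz": [135,1,0],"rotation": [0,0,-2]}
    - {"grip": 255,"xyz": [178.6,1.5,0],"rotation": [0,0,-2.7]}
    - {"grip": 255,"xyz": [178.6,1.5,0],"rotation": [0,0,-2.7]}

```text
time: 41.85
ee_pos: [0.6285, 0.0502, 0.0999]
eef_rot: [0.994, 0.111, -0.0, 0.0]
ft_force: [-1.1, 0.6, -2.7]
width: 0.0589
```

Emit:
apply_moves:
  increments:
    - {"grip": 255,"xyz": [0,0,0],"rotation": [0,0,0]}
    - {"grip": 255,"xyz": [0,0,0],"rotation": [0,0,0]}

```text
time: 42.1
ee_pos: [0.628, 0.0501, 0.1004]
eef_rot: [0.994, 0.111, -0.0, 0.0]
ft_force: [0.3, 0.1, -1.8]
width: 0.0585
```

Run:
```python
from h import *
s=st(); c=cam("wrist"); cv2.imwrite("pics/w15.png",c["img"]); 
for rc,z,a,px,col in top_rects(c,.095,.13,amin=2000): print("cover in hand",np.round(rc[0],1),np.round(rc[1],1),round(rc[2],1),"z",round(float(z),4),a)
plan(.6266,.0495,.05,12.65)
```

```text
t 42.1 p [0.628  0.0501 0.1004] q [ 9.938e-01  1.108e-01 -5.000e-04  1.000e-04] F [ 0.3  0.1 -1.8] w 0.0585
cover in hand [615.8 105. ] [ 82.7 110.8] 12.8 z 0.1171 42988
cover in hand [632.7  30.2] [56.7 17.7] 13.2 z 0.1172 4026
t 42.15 p [0.628  0.0501 0.1004] q [ 9.938e-01  1.108e-01 -4.000e-04  0.000e+00] F [-0.8  0.3 -1.1] w 0.0586
plan xyz [-1.4, 0.3, 50.4] rot [-0.0, 0.05, 0.07]
```

View pics/w15.png

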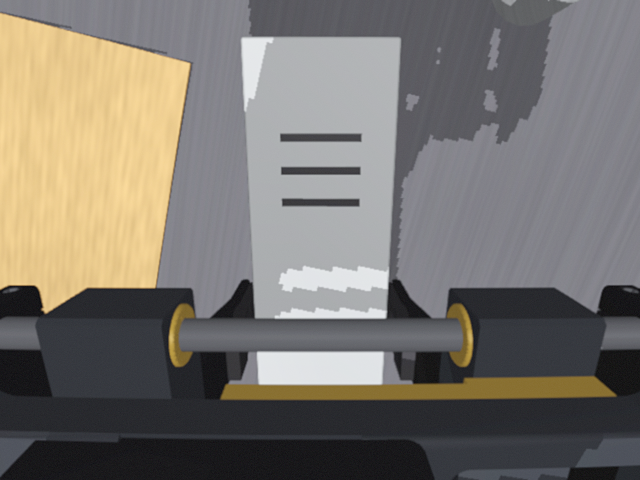

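Emit:
apply_moves:
  increments:
    - {"grip": 255,"xyz": [-1.4,0.3,15],"rotation": [0,0,0]}
    - {"grip": 255,"xyz": [-1.4,0.3,30],"rotation": [0,0,0]}
    - {"grip": 255,"xyz": [-1.4,0.3,42],"rotation": [0,0,0]}
    - {"grip": 255,"xyz": [-1.4,0.3,42],"rotation": [0,0,0]}
    - {"grip": 255,"xyz": [-1.4,0.3,42],"rotation": [0,0,0]}

```text
time: 42.78
ee_pos: [0.6269, 0.0494, 0.0586]
eef_rot: [0.994, 0.111, -0.0, 0.0]
ft_force: [0.1, 0.9, -1.9]
width: 0.0587
```

Run:
```python
from h import *
s=st(); c=cam("wrist")
q,_=inhand(c,s); m=(abs(q[...,0])<27)&(q[...,2]<-11)&(q[...,2]>-20)&(q[...,1]<-40); k=q[m]; print("far edge tool y",np.percentile(k[:,1],[.3,1]),"x",np.median(k[:,0]))
plan(.6266,.0495,.03,12.65)
```

```text
t 42.77 p [0.6269 0.0494 0.0586] q [ 9.938e-01  1.108e-01 -2.000e-04  1.000e-04] F [ 0.1  0.9 -1.9] w 0.0587
far edge tool y [-110.78278968 -110.31929321] x 0.07877516953003957
t 42.83 p [0.627  0.0495 0.0589] q [ 0.9938  0.1108 -0.      0.    ] F [-0.1 -0.6 -0.1] w 0.0586
plan xyz [-0.4, -0.1, 28.9] rot [0.0, 0.0, 0.07]
```

Cover is centred in the hand. Lowering slowly.

Emit:
apply_moves:
  increments:
    - {"grip": 255,"xyz": [-0.4,0,8],"rotation": [0,0,0]}
    - {"grip": 255,"xyz": [-0.4,0,14],"rotation": [0,0,0]}
    - {"grip": 255,"xyz": [-0.4,0,19],"rotation": [0,0,0]}
    - {"grip": 255,"xyz": [-0.4,0,23],"rotation": [0,0,0]}
    - {"grip": 255,"xyz": [-0.4,0,25],"rotation": [0,0,0]}

```text
time: 43.45
ee_pos: [0.6265, 0.0493, 0.0335]
eef_rot: [0.994, 0.111, -0.0, 0.0]
ft_force: [0.7, 0.2, -2.1]
width: 0.0589
```

Emit:
apply_moves:
  increments:
    - {"grip": 255,"xyz": [0,0,2],"rotation": [0,0,0]}
    - {"grip": 255,"xyz": [0,0,3.5],"rotation": [0,0,0]}
    - {"grip": 255,"xyz": [0,0,3.5],"rotation": [0,0,0]}

```text
time: 43.82
ee_pos: [0.6265, 0.0493, 0.03]
eef_rot: [0.994, 0.111, -0.0, 0.0]
ft_force: [0.1, 0.4, -1.7]
width: 0.0585
```

Emit:
apply_moves:
  increments:
    - {"grip": 255,"xyz": [0,0,1],"rotation": [0,0,0]}
    - {"grip": 255,"xyz": [0,0,1],"rotation": [0,0,0]}

```text
time: 44.08
ee_pos: [0.6267, 0.0493, 0.0294]
eef_rot: [0.994, 0.111, 0.0, 0.0]
ft_force: [-1.2, -0.1, 2.8]
width: 0.0585
```

Contact. Releasing.

Emit:
apply_moves:
  increments:
    - {"grip": 255,"xyz": [0,0,0.6],"rotation": [0,0,0]}
    - {"grip": 100,"xyz": [0,0,0.6],"rotation": [0,0,0]}
    - {"grip": 50,"xyz": [0,0,0.3],"rotation": [0,0,0]}
    - {"grip": 0,"xyz": [0,0,0],"rotation": [0,0,0]}
    - {"grip": 0,"xyz": [0,0,0],"rotation": [0,0,0]}

```text
time: 44.7
ee_pos: [0.6268, 0.0493, 0.0294]
eef_rot: [0.994, 0.111, 0.0, 0.0]
ft_force: [0.1, -0.4, -0.1]
width: 0.0806
```

Emit:
apply_moves:
  increments:
    - {"grip": 0,"xyz": [0,0,0],"rotation": [0,0,0]}
    - {"grip": 0,"xyz": [0,0,-30],"rotation": [0,0,0]}
    - {"grip": 0,"xyz": [0,0,-60],"rotation": [0,0,0]}
    - {"grip": 0,"xyz": [0,0,-60],"rotation": [0,0,0]}

```text
time: 45.2
ee_pos: [0.6283, 0.0494, 0.0917]
eef_rot: [0.994, 0.111, 0.002, -0.0]
ft_force: [0.3, -0.5, -1.2]
width: 0.0868
```

Run:
```python
from h import *
st()
for n in ["scene","side"]:
    c=cam(n); print(n)
    cv2.imwrite(f"pics/{n}16.png",cv2.resize(c["img"][220:340,290:460] if n=="scene" else c["img"][200:330,200:340],None,fx=4,fy=4))
    P=cloud(c)
    for rc,z,a,px,col in top_rects(c,0.040,.056,amin=400): print("cover",np.round(rc[0],1),np.round(rc[1],1),round(rc[2],1),"z",round(float(z),4),a)
    m=(P[...,2]>.042)&(P[...,2]<.06)
    for b in (-95,-60,60,95):
        p=BB+b/1000*EY; mm=m&(np.hypot(P[...,0]-p[0],P[...,1]-p[1])<.015); print(b,np.median(P[mm][:,2]).round(4),mm.sum())
```

```text
t 45.2 p [0.6283 0.0494 0.0917] q [ 9.939e-01  1.107e-01  2.200e-03 -2.000e-04] F [ 0.3 -0.5 -1.2] w 0.0868
scene
cover [638.8   9.5] [ 59.1 142.1] 12.5 z 0.0447 1168
cover [872.2 -39. ] [50.8 51.1] 30.6 z 0.0524 446
-95 0.0447 105
-60 0.0453 97
60 nan 0
95 nan 0
side
cover [621.6  69.9] [ 56.4 185.4] 12.6 z 0.0448 1348
cover [825.7 385.5] [333.8 130.6] 67.5 z 0.0482 622
-95 0.0443 44
-60 0.0453 59
60 0.0447 87
95 0.045 99
  return _methods._mean(a, axis=axis, dtype=dtype,
  ret = ret.dtype.type(ret / rcount)
```

View pics/scene16.png

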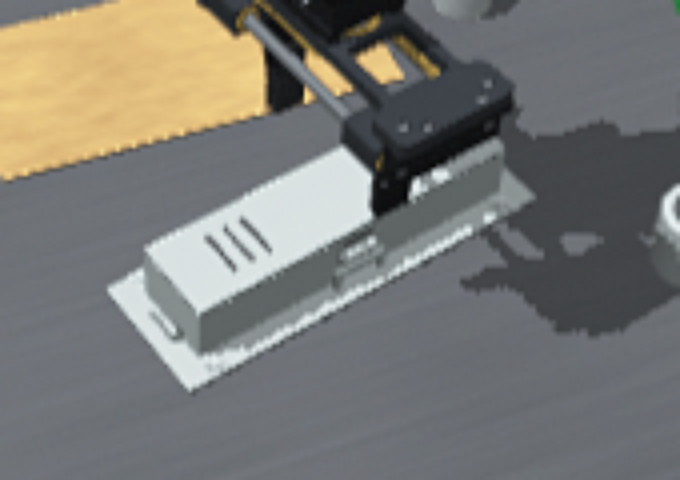

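The cover looks seated at its original height. As insurance, I'll press gently on its middle with closed fingers.

Emit:
apply_moves:
  increments:
    - {"grip": 255,"xyz": [-1.5,0,0],"rotation": [0,0,0]}
    - {"grip": 255,"xyz": [-1.5,0,0],"rotation": [0,0,0]}
    - {"grip": 255,"xyz": [-1.5,0,0],"rotation": [0,0,0]}
    - {"grip": 255,"xyz": [-1.5,0,0],"rotation": [0,0,0]}
    - {"grip": 255,"xyz": [-1.5,0,0],"rotation": [0,0,0]}
  squeeze: 10

```text
time: 45.92
ee_pos: [0.6252, 0.0491, 0.089]
eef_rot: [0.994, 0.111, 0.0, -0.0]
ft_force: [0.1, -0.8, 0.2]
width: 0.0449
```

Emit:
apply_moves:
  increments:
    - {"grip": 255,"xyz": [0,0,10],"rotation": [0,0,0]}
    - {"grip": 255,"xyz": [0,0,20],"rotation": [0,0,0]}
    - {"grip": 255,"xyz": [0,0,30],"rotation": [0,0,0]}
    - {"grip": 255,"xyz": [0,0,33],"rotation": [0,0,0]}
    - {"grip": 255,"xyz": [0,0,33],"rotation": [0,0,0]}

```text
time: 46.55
ee_pos: [0.6251, 0.0491, 0.0558]
eef_rot: [0.994, 0.111, -0.0, 0.0]
ft_force: [0.4, -0.5, 0.3]
width: 0.002
```

Emit:
apply_moves:
  increments:
    - {"grip": 255,"xyz": [0,0,1.5],"rotation": [0,0,0]}
    - {"grip": 255,"xyz": [0,0,2.5],"rotation": [0,0,0]}
    - {"grip": 255,"xyz": [0,0,3],"rotation": [0,0,0]}

```text
time: 46.92
ee_pos: [0.6255, 0.0491, 0.0545]
eef_rot: [0.994, 0.111, 0.0, -0.0]
ft_force: [-7.9, -1.5, 17.8]
width: 0.0006
```

17.8 N with no give: the tips stop at 46.5 mm, the fully-down height. Retreating and taking a final look.

Emit:
apply_moves:
  increments:
    - {"grip": 255,"xyz": [0,0,-20],"rotation": [0,0,0]}
    - {"grip": 255,"xyz": [0,0,-70],"rotation": [0,0,0]}
    - {"grip": 255,"xyz": [-40,30,-120],"rotation": [0,0,0]}
    - {"grip": 255,"xyz": [-90,70,-150],"rotation": [0,0,0]}
    - {"grip": 255,"xyz": [-140,110,-150],"rotation": [0,0,0]}

```text
time: 47.55
ee_pos: [0.5233, -0.0779, 0.2052]
eef_rot: [0.994, 0.111, 0.003, -0.0]
ft_force: [0.6, -0.5, 0.1]
width: 0.0003
```

Emit:
apply_moves:
  increments:
    - {"grip": 255,"xyz": [0,0,0],"rotation": [0,0,0]}
    - {"grip": 255,"xyz": [0,0,0],"rotation": [0,0,0]}

```text
time: 47.8
ee_pos: [0.5235, -0.0776, 0.2057]
eef_rot: [0.994, 0.111, 0.003, -0.001]
ft_force: [0.7, 1.1, -0.1]
width: 0.0008
```

```bash
python3 - <<'E' 2>/dev/null
from h import *
st(); ims=[]
for n in ["scene","side"]:
    c=cam(n); print(n); cv2.imwrite(f"pics/{n}17.png",c["img"])
    old=cv2.imread(f"pics/{n}0.png")
    sl=(slice(235,325),slice(310,430)) if n=="scene" else (slice(210,310),slice(220,340))
    cv2.imwrite(f"pics/cmp_{n}.png",cv2.resize(np.hstack([old[sl],c["img"][sl]]),None,fx=3.2,fy=3.2,interpolation=cv2.INTER_CUBIC))
    for rc,z,a,px,col in top_rects(c,0.040,.056,amin=400): print("cover",np.round(rc[0],1),np.round(rc[1],1),round(rc[2],1),"z",round(float(z),4),a)
E
```

```text
t 47.8 p [ 0.5235 -0.0776  0.2057] q [ 9.938e-01  1.109e-01  3.200e-03 -7.000e-04] F [ 0.7  1.1 -0.1] w 0.0008
scene
cover [629.9  48.9] [ 59.3 223.9] 12.5 z 0.0448 1830
cover [872.2 -39.4] [50.9 51. ] 68.0 z 0.0525 445
side
cover [626.3  49.5] [ 56.8 228.2] 12.7 z 0.0447 1624
cover [825.6 385.5] [334.1 129.8] 67.4 z 0.0482 621
```

View pics/cmp_scene.png

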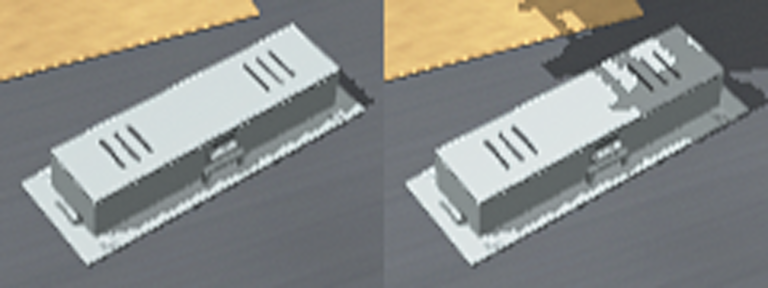

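View pics/scene17.png

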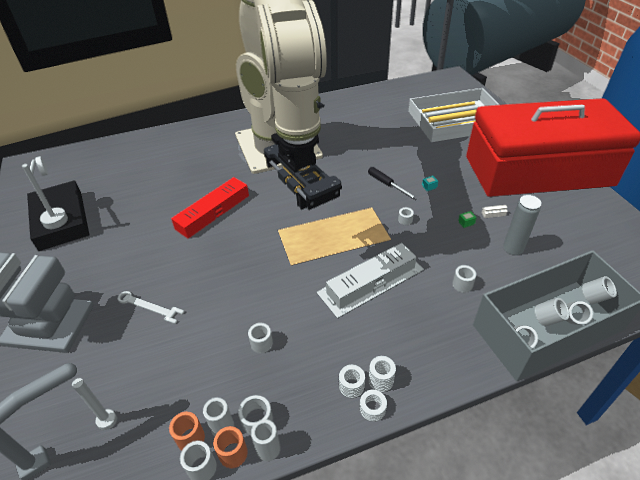

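The final view looks the same as the start: the cover is on at (372,275), with the rib and tab at (222,150 vs 606,150) alike. No relays are left on the bench and the other things haven't moved. Handing in.

Run:
```python
from h import *
print(r.close_job())
```

```text
the job is handed in; nothing more can be done
None
```

The job is done and handed in at about 48 s of robot time. `close_job` reports no verdict, so everything below rests on my own measurements.

**What I did:** I squeezed the cover's tabs at 60 N, lifted it off and laid it on the cardboard. There were four relays on the bench. I pressed them home into sockets 5, 4, 2 and 1, and socket 3 is empty. One relay was knocked about 3 cm aside during the run, so I measured it again before picking it up. I then put the cover back on, let go, and pressed its middle with about 18 N; it did not give.

**Last checks:**
- **Relays:** all four tops read 37.5–38.2 mm before the cover went on; 38 mm is fully home. Each push of about 30 N moved them no further.
- **Cover:** its height (about 44.8 mm), yaw and position match its starting fit to within about 1 mm. The +x tab looks the same as at the start in the scene view.
- **Surroundings:** no relays are left on the bench, and nothing else looks moved in the last scene picture. The arm is clear of everything.

**Disagreements and limits:**
- **Tabs:** they needed far more grip than the stated 5 N to press in fully. Their angles can't be read, so that they snapped in rests on the pictures and the push.
- **Cameras:** the scene and side views disagreed by about 3–4 mm in x throughout. I relied on the wrist camera instead.
- **Cover fit:** it touched down about 1 mm lower on the tool than at pickup, which I put down to a small slip in the grip.

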